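# Change over the solar panel in a bench light tester

## Task

The panel in the light tester has been tested: slide it forward out from under the hood, lift it clear and lay it, without dropping it, as the next one of the overlapping row in the tray, in line with the row and resting on the near end of the last panel by about a third of its length, as the others do. Then take the untested panel from its stand, slide it under the hood fully home against the rear stop, let go and press the start button. Do not shift the two panels already in the tray, and leave the lamps and the bottle alone.

Things in the scene. Friction and masses are not known exactly. Their poses are not given: they have to be found in the camera images.
- tester: Fixed bench light tester, grey, white hood. Origin on the table under the middle of the hood's front lip; x into the tester (panels come out along -x), y left, z up. Base plate top z 10 mm, x -90 to 195, 224 wide. Hood x 0 to 100, 170 wide, z 42 to 72 mm; housing behind it 100 mm high. Except for the start button the base plate is bare beside the bar in front of the lip.
- lip (a point): Middle of the lower front edge of the hood, 42 mm above the table: it overhangs the panel by 6 mm clear height, so a panel can be lifted only once its rear end is in front of the lip. Axes as the tester. A panel lies on a bar 40 mm wide, top z 28 mm, tester x -88 to 70, so in front of the lip fingers can reach below it on both sides.
- home (a point): Where the centre of a panel is when fully home: tester (5, 0, 32) mm. Axes as the tester: panel's long side along x. Its rear (+x) end then meets the rear stop, 70 mm behind the lip, and its front end sticks out 60 mm before the lip, where it is gripped across its width. Under the hood two side guides 65 mm apart, with flared mouths at the lip, lead it.
- done_c (a point): The tested panel, at the start home (within 4 mm of the stop) under the tester's hood: framed solar panel, flat plate 130 (its x) x 60 (its y) x 8 mm (z up), about 0.12 kg, the same either way round; this point is its centre, half-way up.
- next_c (a point): The untested panel, lying alone on the infeed stand: framed solar panel, flat plate 130 (its x) x 60 (its y) x 8 mm (z up), about 0.12 kg, the same either way round; this point is its centre, half-way up.
- infeed: Plywood stand, 170 x 110 mm, board 5 mm, fixed, with two runners along x (outer faces 44 mm apart, top at z = 20 mm) on which the untested panel lies level, roughly along x; fingers can reach below the panel on both sides. Origin on the table under its centre. It and the tray change sides.
- tray: Fixed grey tray for the row, 330 (x) x 130 (y) mm. Origin on the table under its centre, z up. Floor top z 5 mm, side rims 12 mm high (122 mm apart inside), end wall 34 mm high at +x, -x end open. Two runners along x (outer faces 44 mm apart, top z 20 mm, x -155 to 157) carry the panels, so fingers can reach below them at the sides.
- row_place (a point): Where the new panel's centre belongs: tray (-78, 0, 30) mm. Axes as the tray; panel's long side along x. Each panel lies 85 mm farther to -x than the one before: its +x end rests on that one's -x end (45 mm overlap), its own -x end on the runners, so it leans 0.09 rad, +x end up.
- row_far: First panel of the row, flat on the runners against the end wall of the tray; loose, size as the others; origin at the centre of its underside, x along the tray. It must stay.
- row_near: Second and so far last panel of the row, leaning on the first; loose, size as the others; origin at the centre of its underside, x along its length with the +x end up, z along its thickness. The new panel goes on its -x end. It must stay.
- start (a joint): Start button travel in m: 0 up, 0.006 fully down (about 5 N); it springs back. It counts as pressed beyond 0.004.
- start_top (a point): Middle of the top of the start button, a grey cap 34 mm across in a black housing on the tester's base plate, 55 mm in front of the lip and 86 mm to the right (tester -y) of its middle; pressed straight down.
- lamp_a: Bystander: assembled lamp, black base and cap with a clear tube, 80 mm across, 102 mm high, origin under its centre.
- lamp_b: Bystander: a second lamp of the same kind.
- bottle: Bystander: clear drinking bottle, 64 mm across, 200 mm high, origin under its centre.
Not all that is in view belongs to the job. What is shaped like the part that bears next_c but orange is not meant. What is shaped like the part that bears done_c but purple is not meant.

How it is judged:
On the way, in this order (a step that is already met when the one before it is completed fails the run):
1. the tested panel is slid forward until its rear end is clear of the hood's lip (x of done_c in the frame of tester below -0.066 m), for 0.05 s.
2. it is lowered onto its place in the row while still held (within 10 mm of where it will rest) (x of done_c in the frame of row_near between -0.105 and -0.068 m and y of done_c in the frame of row_near between -0.012 and 0.012 m and angle between the x axis of done_c and the x axis of tray, either way round below 0.18 rad and z of done_c in the frame of tray between 0.02 and 0.042 m and contact force between the fingers and done above 0.5 N), for 0.05 s.
3. it is let go and lies in the row, leaning on the last panel (x of done_c in the frame of row_near between -0.105 and -0.068 m and y of done_c in the frame of row_near between -0.012 and 0.012 m and angle between the x axis of done_c and the x axis of tray, either way round below 0.18 rad and z of done_c in the frame of tray between 0.022 and 0.038 m and angle between done_c's own z axis and vertical between 0.05 and 0.16 rad and contact force between the fingers and done below 0.1 N), for 0.2 s.
4. the untested panel is fully home under the hood and let go (x of next_c in the frame of tester between -0.001 and 0.012 m and y of next_c in the frame of tester between -0.006 and 0.006 m and z of next_c in the frame of tester between 0.026 and 0.038 m and angle between next_c's own z axis and vertical below 0.06 rad and contact force between the fingers and next below 0.1 N), for 0.2 s.
5. the start button is pressed with the panel home (x of next_c in the frame of tester between -0.001 and 0.012 m and y of next_c in the frame of tester between -0.006 and 0.006 m and z of next_c in the frame of tester between 0.026 and 0.038 m and angle between next_c's own z axis and vertical below 0.06 rad and value of joint start above 0.004 m), for 0.05 s.
At the end, for the whole second after the job is handed in: Tested panel let go in the row: centre 68-105 mm nearer than the last one's, within 12 mm of its centre line and 0.18 rad (lean included) of the tray's x, leaning 0.05-0.16 rad on it; row moved under 15 mm. Untested panel let go under the hood within 6 mm of the stop; button up; all at rest (all of step 3 and all of step 4 and value of joint start below 0.002 m and linear speed of each of done, next below 0.02 m/s and distance of each of row_far, row_near from where it was at the start of the episode below 0.015 m); the robot touches nothing.
It fails at once if a panel already in the row is shifted by more than 15 mm (distance of any of row_far, row_near from where it was at the start of the episode above 0.015 m).
It fails at once if a lamp or the bottle is shifted by more than 20 mm (distance of any of lamp_a, lamp_b, bottle from where it was at the start of the episode above 0.02 m).
It also fails if it takes over 67 s, if anything falls off the work surface, if the arm or the gripper's body presses on something with over 40 N, if the wrist force passes 120 N, or if a joint passes its speed limit or range.

## Robot

A 6-joint arm with a two-finger parallel gripper is mounted at the origin on the work surface. World frame = base frame: x ahead of the robot, y to its left, z up, the work surface at z = 0. Lengths are in m, angles in rad, forces in N, time in s.
With the tool pointing down it reaches from about 0.375 to 0.975 m from the base axis. Payload 3.8 kg.
Tool frame: the origin (TCP) lies on the centre line of the jaws, within the pads' length; the fingertips stand 17 mm ahead of it and the grasp point (between the pads) lies 2 mm behind it; z points along the fingers, y is the direction in which the jaws open and shut (so a half turn about z gives the same grasp; the last joint's range is limited). The gripper opens to 85 mm and grips with 20 to 120 N. Pads are 22 mm wide; open, the fingers measure 114 mm over their backs; the gripper's body (76 mm by 85 mm) begins 54 mm behind the grasp point. The pads swing forward as they close: fully open they stand 13 mm farther back than shut.
Start: joints at [-1.302, 0.264, 1.604, -0, 1.274, -0.037], TCP at [0.203, -0.644, 0.248] pointing down, gripper open.
Joint ranges: [-2.63, 2.63], [-0.94, 2.18], [0.31, 2.57], [-1.31, 4.45], [0, 2.66], [-2.55, 2.55]. Speed limits (rad/s): [2.57, 2.57, 3.14, 3.14, 3.14, 3.14].

## Interface

Orientations are given as a 3x3 rotation matrix whose columns are the frame's x, y, z axes.
In Python, from rig import env gives the robot as it stands. The module is installed in compiled form; this text tells all that it offers.
- The arm moves only by the tool arm_command, never from a script. Its arguments are lists of equal length, an entry for each row: "claw": the closure, from 0 (fully open) to 1 (shut); "delta_pos": the shift along the tool's x, y, z in cm, a list of three; "twist": the turn, a rotation vector about the tool's x, y, z in rad, a list of three. In form: {"claw": [claw, ...], "delta_pos": [[dx, dy, dz], ...], "twist": [[rx, ry, rz], ...]}. A call has 1 to 10 rows; each row shifts and turns the pose as measured when the row begins, along the tool's axes as they then stand; what a row does not reach is not made up. A row lasts 1/8 s, in which the tool goes at most 62.5 mm and 10.7 degrees, less where a joint would pass 70% of its speed; a pose out of reach is approached as far as the arm can. A call is refused whole if a number of a shift passes 6.25 or a number of a turn 0.188, either way. A call with a gripper value outside its range is refused whole. The fingers move at their own pace and stop on an object; "force" is the grip in N (left out, the last holds). Time passes only in rows, so rows that do not move let the fingers close. It gives the time, the measured TCP pose, the force and the opening at its end, in the units of the state.
- env.state(): the state, without advancing time (a new reading comes with each control period).
- env.camera(name): name is "scene" or "top" or "wrist"; returns the picture (480x640x3 uint8, blue, green, red); there is no depth.
- env.calibration(name): a dict with "fx", "fy", "cx", "cy" (pixels), "eye" and "orientation" of the camera in the world. Camera axes: x right, y down, z forward; pixel columns grow to the right and rows downward; lengths in m; the calibration is good to about 2 mm. A picture is of the moment at which its call begins: read the wrist's pose just before it. calibration takes no time and is no camera call; for the wrist camera it gives the pose at the moment of the call.
- env.finish_job(): hands the job in, once; it reports no verdict.
Trained networks look in the newest picture that a camera, given by its name, has taken for a name from the list of things; names that differ only in an ending like _2 or _b are one class to them, and where a whole thing is asked for, a point or a joint stands for the part that bears it (a point fixed in the world has none). Each returns a list of dicts, best first, with "score" (0 to 1); they miss things now and then, are a little off and sometimes report something else, mostly with a low value. They report only what shows in the picture. A call takes as long as a camera call. They do not tell look-alikes from the thing itself.
- env.masks_of(camera, target): "pixels" (480x640 bool, what is visible of it).
- env.place_of(camera, target): "position" ([x, y, z] in m, in the coordinates of the camera as it stood for that picture, good to about 4 mm: a listed point, or the origin of a listed thing).
The state is a dict: "t": time; "joint_pos": joint angles; "joint_vel": joint speeds; "effort": joint torques, N m; "position": TCP position; "ee_rot": TCP orientation; "contact_force": force on the tool from outside, world axes, zero at the start; "wrist_torque": the same for the moment, N m; "grip_width": finger opening in m.
Only numpy, scipy, OpenCV 4.12 (cv2) and the standard library are available. Lean on these libraries where they do the work, as an engineer would, in place of code of your own. Each camera call takes 0.05 s, during which the arm holds its last target.

## Working session

There is one attempt and no reset: what is moved stays moved. The work goes in short steps, Python scripts to look and compute and a tool call to move; the robot and the scene stay as the last step left them, time stands still between calls to the robot, and variables do not carry over. Pictures are saved under pics/ and viewed, and the job is handed in when it is done.

Besides the shell and the picture viewer there is one more tool, called after ">>>" as name(argument=value, ...) on one line, values as JSON. arm_command: Moves the arm, as the interface text tells. Its arguments: {"type":"object","properties":{"claw":{"type":"array","items":{"type":"number"}},"delta_pos":{"type":"array","items":{"type":"array","items":{"type":"number"}}},"twist":{"type":"array","items":{"type":"array","items":{"type":"number"}}},"force":{"type":"number"}},"required":["claw","delta_pos","twist"]}

```bash
mkdir -p pics; cat > h.py <<'E'
import numpy as np, cv2
from rig import env
def w(cam,p):
    c=env.calibration(cam); return np.array(c["eye"])+np.array(c["orientation"])@np.array(p)
def proj(cam,P):
    c=env.calibration(cam); q=np.array(c["orientation"]).T@(np.array(P)-np.array(c["eye"]))
    return np.array([c["fx"]*q[0]/q[2]+c["cx"],c["fy"]*q[1]/q[2]+c["cy"]])
def ray(cam,u,v,z):
    c=env.calibration(cam); d=np.array(c["orientation"])@np.array([(u-c["cx"])/c["fx"],(v-c["cy"])/c["fy"],1]); e=np.array(c["eye"])
    return e+d*(z-e[2])/d[2]
E
python3 - <<'E'
from h import *
np.set_printoptions(precision=4,suppress=True)
for n in ["scene","top"]:
    im=env.camera(n); cv2.imwrite(f"pics/{n}0.png",im)
    c=env.calibration(n); print(n,c["fx"],np.array(c["eye"]),np.array(c["orientation"]).tolist())
    for t in ["tester","lip","done_c","next_c","infeed","tray","row_far","row_near","start_top","lamp_a","bottle"]:
        try:
            for r in env.place_of(n,t)[:4]:
                P=w(n,r["position"]); print(t,round(r["score"],2),P,proj(n,P).round())
        except Exception as e: print(t,e)
print(env.state()["t"])
E
```

```text
scene 435.20438436453253 [ 1.2925 -0.8374  0.7791] [[0.7386100524820283, 0.37578945711011524, -0.5596762227372002], [0.6740431828124621, -0.39813123460708816, 0.6222196619637486], [0.010999003434003273, -0.8368236396966331, -0.5473620538257454]]
tester 0.6 [0.5952 0.033  0.0002] [341. 254.]
lip 0.71 [0.599  0.0337 0.0441] [343. 242.]
done_c 0.77 [0.3402 0.068  0.0066] [292. 219.]
done_c 0.74 [ 0.7706 -0.1922  0.0024] [337. 317.]
done_c 0.7 [0.5986 0.038  0.0353] [344. 244.]
next_c 0.88 [ 0.3654 -0.2756  0.0049] [215. 265.]
next_c 0.61 [ 0.494   0.5404 -0.0006] [404. 191.]
next_c 0.58 [ 0.5639 -0.2867  0.0261] [256. 291.]
next_c 0.58 [ 0.6412 -0.4502  0.0038] [225. 346.]
infeed 0.97 [ 0.5609 -0.291   0.0026] [254. 298.]
tray 0.98 [0.5695 0.3183 0.0012] [388. 217.]
row_far 0.68 [0.6633 0.315  0.0163] [410. 223.]
row_near 0.67 [0.5751 0.3232 0.0235] [390. 212.]
row_near 0.32 [0.4954 0.3254 0.0317] [373. 202.]
start_top 0.53 [ 0.5535 -0.0567  0.0325] [312. 252.]
lamp_a 0.88 [0.496 0.54  0.003] [405. 190.]
lamp_a 0.78 [ 0.3871 -0.4918 -0.0014] [153. 306.]
bottle 0.65 [ 0.5223 -0.5373  0.0
[... 685 characters left out ...]
. 204.]
infeed 0.92 [ 0.5582 -0.2865 -0.0023] [418. 236.]
infeed 0.34 [ 0.3839 -0.4845  0.0048] [486. 294.]
tray 0.57 [ 0.5635  0.3191 -0.0012] [216. 236.]
tray 0.35 [0.5988 0.0356 0.0286] [310. 223.]
row_far 0.72 [0.6604 0.3197 0.0186] [215. 203.]
row_far 0.59 [ 0.3894 -0.4901  0.0026] [487. 292.]
row_near 0.83 [0.574  0.3215 0.0272] [214. 232.]
row_near 0.74 [0.489  0.3241 0.0288] [213. 261.]
start_top 0.5 [0.4949 0.5435 0.0046] [141. 259.]
start_top 0.45 [ 0.5475 -0.0597  0.0355] [343. 240.]
lamp_a 0.73 [ 0.3908 -0.49    0.0042] [487. 292.]
lamp_a 0.68 [0.4901 0.5414 0.0034] [142. 261.]
bottle 0.93 [ 0.5201 -0.5362  0.002 ] [502. 248.]
bottle 0.45 [ 0.5474 -0.0594  0.0339] [343. 240.]
1.2
```

View pics/scene0.png

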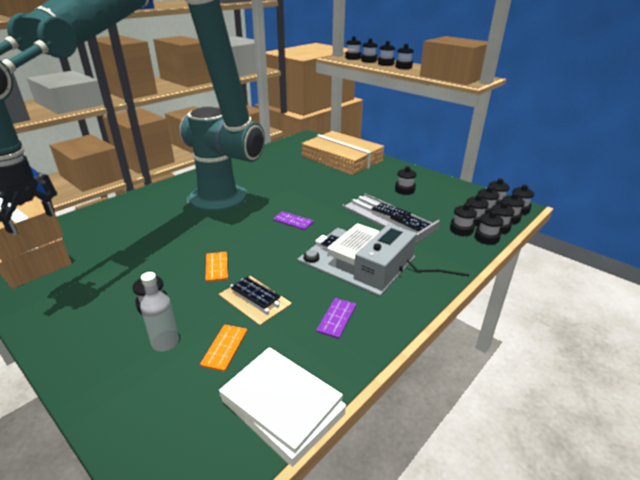

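View pics/top0.png

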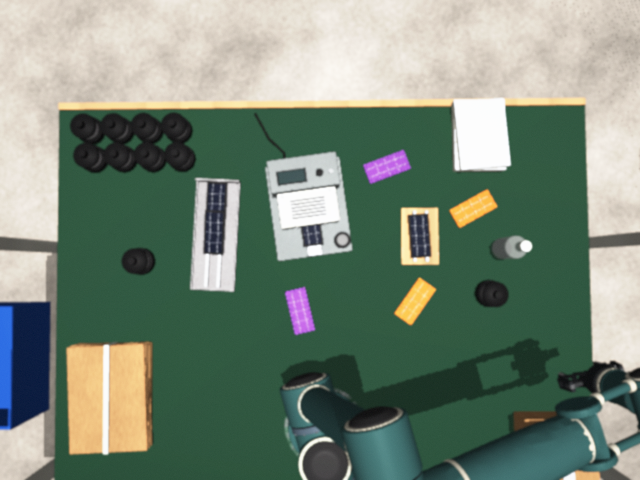

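Top view: the tested panel sticks out of the hood at (312,236), and the untested panel is on the stand at (420,236). The look-alikes are purple at (387,166) and (300,311), and orange at (472,209) and (415,301). The dark ones are the ones I want, so I'll check them in close crops and measure their yaws.

```bash
python3 - <<'E'
from h import *
np.set_printoptions(precision=4,suppress=True)
im=cv2.imread("pics/top0.png"); 
cv2.imwrite("pics/top0c.png",np.hstack([cv2.resize(im[140:300,185:285],None,fx=3.5,fy=3.5,interpolation=2),cv2.resize(im[140:300,260:370],None,fx=3.5,fy=3.5,interpolation=2)])[:, :760])
env.camera("top")
for t in ["tray","infeed","next_c","row_near","row_far","done_c","tester"]:
    for r in env.masks_of("top",t)[:3]:
        m=r["pixels"].astype(np.uint8); y,x=np.nonzero(m)
        if len(x)<20: continue
        box=cv2.minAreaRect(np.c_[x,y].astype(np.float32))
        P=[ray("top",*b,0.03)[:2] for b in cv2.boxPoints(box)]
        e=[P[1]-P[0],P[2]-P[1]]; e=max(e,key=np.linalg.norm)
        ang=(np.degrees(np.arctan2(e[1],e[0]))+90)%180-90
        print(t,round(r["score"],2),np.round(box[0]),np.round(box[1]),"yaw",round(ang,1), ray("top",*box[0],0.03))
c=env.calibration("wrist"); s=env.state(); R=np.array(s["ee_rot"])
print(R, R.T@(np.array(c["eye"])-np.array(s["position"])), R.T@np.array(c["orientation"]),c["fx"])
print(s["t"])
E
```

```text
tray 0.56 [216. 234.] [ 45. 111.] yaw -3.0 [0.5683 0.3157 0.03  ]
infeed 0.94 [420. 236.] [55. 37.] yaw -1.0 [ 0.559  -0.2862  0.03  ]
infeed 0.16 [312. 234.] [20. 20.] yaw -82.3 [0.5647 0.0307 0.03  ]
next_c 0.89 [415. 301.] [21. 44.] yaw -34.4 [ 0.3674 -0.2691  0.03  ]
next_c 0.83 [473. 208.] [21. 44.] yaw -62.3 [ 0.6397 -0.4448  0.03  ]
next_c 0.71 [420. 235.] [44. 21.] yaw 3.8 [ 0.5608 -0.2865  0.03  ]
row_near 0.87 [214. 231.] [20. 43.] yaw -3.3 [0.5761 0.3202 0.03  ]
row_far 0.84 [216. 196.] [20. 28.] yaw -3.1 [0.682  0.3133 0.03  ]
row_far 0.33 [420. 234.] [44. 21.] yaw 3.6 [ 0.5627 -0.2873  0.03  ]
row_far 0.17 [342. 240.] [7. 8.] yaw 89.6 [ 0.5489 -0.0576  0.03  ]
done_c 0.92 [387. 166.] [20. 43.] yaw -69.6 [ 0.766  -0.1924  0.03  ]
done_c 0.91 [300. 310.] [44. 21.] yaw 13.7 [0.3429 0.0679 0.03  ]
done_c 0.7 [312. 235.] [21. 20.] yaw 7.7 [0.5637 0.0303 0.03  ]
tester 0.62 [304. 182.] [149.  77.] yaw 8.1 [0.7207 0.0537 0.03  ]
tester 0.54 [342. 238.] [11. 10.] yaw -0.5 [ 0.5518 -0.0576  0.03  ]
[[ 0.9536  0.3011  0.    ]
 [ 0.3011 -0.9536 -0.    ]
 [ 0.      0.     -1.    ]] [ 0.0729  0.0001 -0.1251] [[ 0.0021 -0.957  -0.2902]
 [ 1.      0.0021  0.0003]
 [ 0.0003 -0.2902  0.957 ]] 381.6541389748053
1.6
```

View pics/top0c.png

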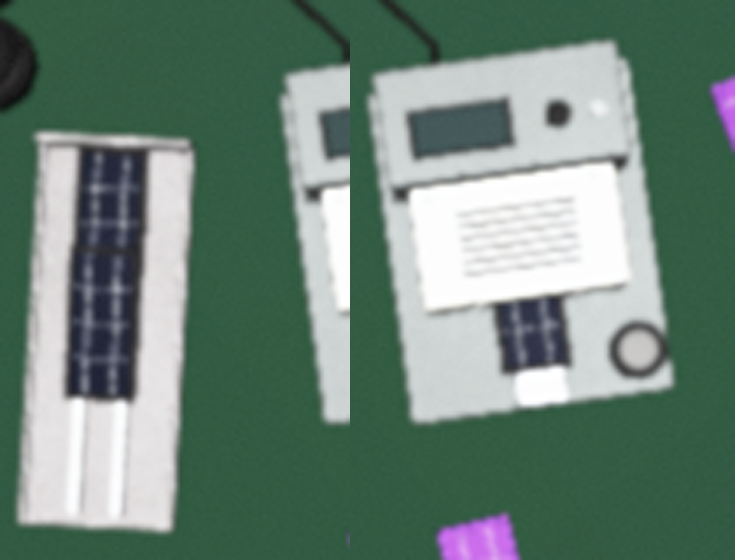

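>>> arm_command(claw=[0,0,0,0,0,0,0,0,0,0], delta_pos=[[4.3,-4.5,0],[4.3,-4.5,0],[4.3,-4.5,0],[4.3,-4.5,0],[4.3,-4.5,0],[4.3,-4.5,0],[4.3,-4.5,0],[4.3,-4.5,0],[4.3,-4.5,0],[4.3,-4.5,0]], twist=[[0,0,0],[0,0,0],[0,0,0],[0,0,0],[0,0,0],[0,0,0],[0,0,0],[0,0,0],[0,0,0],[0,0,0]])

```text
t: 2.85
position: [0.4808, -0.0847, 0.2496]
ee_rot: [[0.956, 0.292, 0.009], [0.292, -0.956, -0.005], [0.007, 0.008, -1.0]]
contact_force: [1.3, -1.1, -0.7]
grip_width: 0.0854
```

>>> arm_command(claw=[0,0,0,0], delta_pos=[[4.3,-4.5,0],[4.3,-4.5,0],[0,0,0],[0,0,0]], twist=[[0,0,0],[0,0,0],[0,0,0.165],[0,0,0]])

```text
t: 3.35
position: [0.5383, 0.0322, 0.2507]
ee_rot: [[0.991, 0.136, 0.012], [0.136, -0.991, -0.005], [0.012, 0.006, -1.0]]
contact_force: [0.3, 0.1, 0.8]
grip_width: 0.0856
```

```bash
python3 - <<'E'
from h import *
np.set_printoptions(precision=4,suppress=True)
im=env.camera("wrist"); cv2.imwrite("pics/w1.png",im)
for t in ["lip","done_c","start_top","tester"]:
    for r in env.place_of("wrist",t)[:2]:
        P=w("wrist",r["position"]); print(t,round(r["score"],2),P,proj("wrist",P).round())
E
```

```text
lip 0.81 [0.5917 0.0355 0.0413] [321. 152.]
done_c 0.92 [0.3396 0.0654 0.0003] [264. 371.]
done_c 0.74 [0.5943 0.0335 0.0345] [323. 149.]
start_top 0.63 [ 0.5494 -0.0593  0.0303] [416. 212.]
tester 0.8 [0.5931 0.0284 0.0025] [328. 149.]
```

View pics/w1.png

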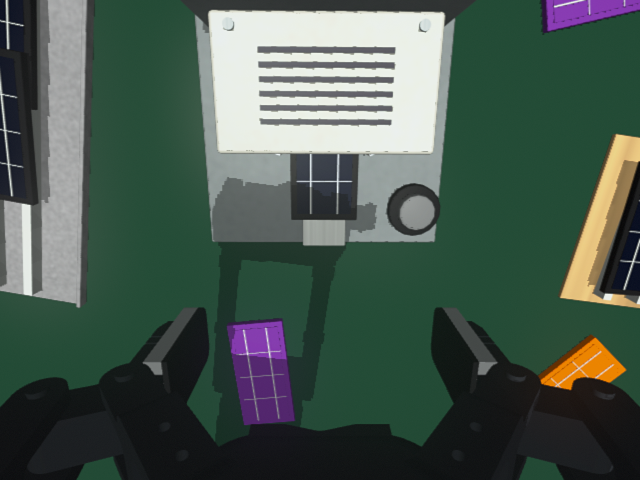

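The wrist picture shows the dark panel stub at (291..357, 154..219), the lip edge at row 153, the button at (414,210) and the base plate's front edge at row 242. Next I'll work out the tester's yaw and the grip point.

```bash
python3 - <<'E'
from h import *
np.set_printoptions(precision=4,suppress=True)
c="wrist"
def a(p,q):d=q-p;return np.degrees(np.arctan2(d[1],d[0])),np.linalg.norm(d)
f1,f2=ray(c,291.5,218,.036),ray(c,356.5,219,.036); print("panel front",f1,f2,a(f2,f1),(f1+f2)/2)
b1,b2=ray(c,213,242,.010),ray(c,436,242,.010); print("base front",b1,b2,a(b2,b1),(b1+b2)/2)
h1,h2=ray(c,217.5,152,.072),ray(c,436,154,.072); print("hood",h1,h2,a(h2,h1),(h1+h2)/2)
print("btn",ray(c,416,212,.03))
s=env.state(); print(s["t"],np.array(s["position"]),np.array(s["ee_rot"]))
im=cv2.imread("pics/w1.png"); cv2.imwrite("pics/w1c.png",cv2.resize(im[130:260,200:450],None,fx=3,fy=3))
E
```

```text
panel front [0.5296 0.0535 0.036 ] [ 0.5366 -0.0055  0.036 ] (np.float64(96.76377006212111), np.float64(0.05943312649477789)) [0.5331 0.024  0.036 ]
base front [0.4887 0.1294 0.01  ] [ 0.5184 -0.0919  0.01  ] (np.float64(97.64171532289988), np.float64(0.22334277203171504)) [0.5036 0.0187 0.01  ]
hood [0.5824 0.1151 0.072 ] [ 0.6038 -0.0538  0.072 ] (np.float64(97.21661903493984), np.float64(0.17033676369386008)) [0.5931 0.0306 0.072 ]
btn [ 0.5492 -0.06    0.03  ]
3.6 [0.5379 0.0305 0.2508] [[ 0.9911  0.1328  0.0126]
 [ 0.1328 -0.9911 -0.0049]
 [ 0.0118  0.0065 -0.9999]]
```

View pics/w1c.png

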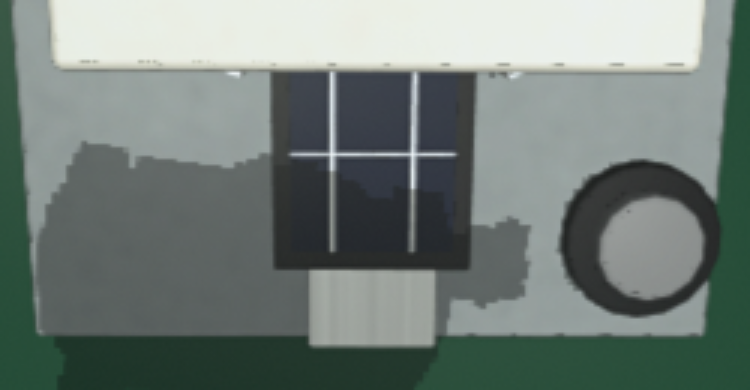

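>>> arm_command(claw=[0.1,0.1,0.1,0.1], delta_pos=[[1.7,0.7,0],[0,0,5.5],[0,0,5.5],[0,0,4]], twist=[[0.006,-0.012,0],[0,0,0],[0,0,0],[0,0,0]])

```text
t: 4.1
position: [0.5615, 0.0217, 0.1042]
ee_rot: [[0.991, 0.131, 0.014], [0.131, -0.991, -0.001], [0.014, 0.002, -1.0]]
contact_force: [0.6, 0.2, 0.0]
grip_width: 0.0769
```

```bash
python3 - <<'E'
from h import *
np.set_printoptions(precision=4,suppress=True)
im=env.camera("wrist"); cv2.imwrite("pics/w2.png",im)
s=env.state(); print(s["t"],np.array(s["position"]),np.array(s["ee_rot"]),s["grip_width"])
R=np.array(s["ee_rot"]); print("delta",R.T@(np.array([.5553,.0262,.031])-np.array(s["position"])))
E
```

```text
4.15 [0.5574 0.0216 0.0986] [[ 0.9914  0.1307  0.0052]
 [ 0.1307 -0.9914 -0.0006]
 [ 0.0051  0.0013 -1.    ]] 0.07706015078309883
delta [-0.0018 -0.0049  0.0675]
```

View pics/w2.png

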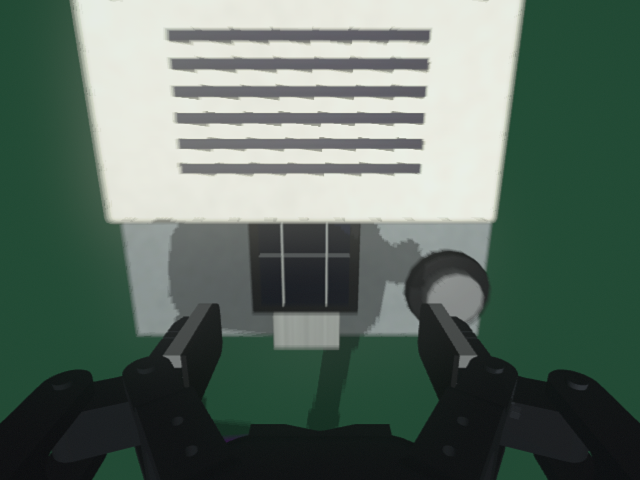

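>>> arm_command(claw=[0.1,0.1,0.1,0.1], delta_pos=[[-0.2,-0.5,2],[0,0,2.5],[0,0,2],[0,0,0]], twist=[[0,0,0],[0,0,0],[0,0,0],[0,0,0]])

```text
t: 4.65
position: [0.5548, 0.0232, 0.0335]
ee_rot: [[0.992, 0.129, 0.004], [0.129, -0.992, -0.001], [0.004, 0.001, -1.0]]
contact_force: [-0.1, 0.8, 0.3]
grip_width: 0.077
```

```bash
python3 - <<'E'
from h import *
np.set_printoptions(precision=4,suppress=True)
im=env.camera("wrist"); cv2.imwrite("pics/w3.png",im)
s=env.state(); print(s["t"],np.array(s["position"]),np.array(s["ee_rot"]),s["grip_width"],s["contact_force"])
R=np.array(s["ee_rot"]); print("delta",R.T@(np.array([.5553,.0262,.031])-np.array(s["position"])))
E
```

```text
4.7 [0.5559 0.0232 0.0346] [[ 0.9917  0.1285  0.0064]
 [ 0.1285 -0.9917 -0.0008]
 [ 0.0063  0.0016 -1.    ]] 0.07676801883214443 [ 0.477  -1.0737 -0.4134]
delta [-0.0002 -0.0031  0.0036]
```

View pics/w3.png

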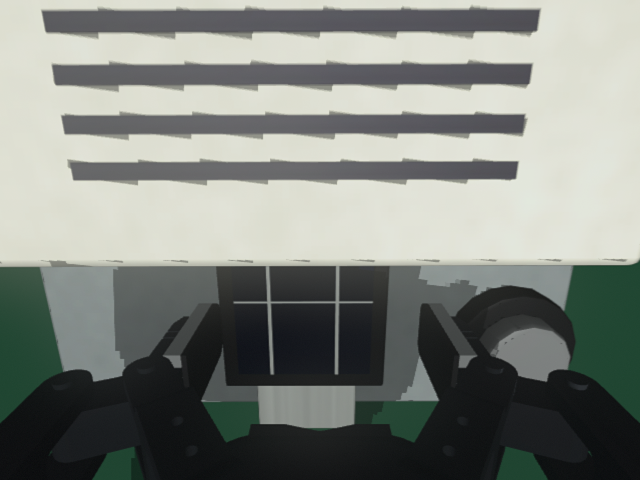

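```bash
python3 - <<'E'
from h import *
np.set_printoptions(precision=4,suppress=True)
s=env.state(); R=np.array(s["ee_rot"])
a,b=ray("wrist",224.5,385.5,.036),ray("wrist",384.5,385,.036); print(a,b,(a+b)/2,np.linalg.norm(a-b), R.T@((a+b)/2-np.array(s["position"])))
a,b=ray("wrist",219.5,268,.036),ray("wrist",389,267,.036); print(a,b,(a+b)/2,np.linalg.norm(a-b), R.T@((a+b)/2-np.array(s["position"])))
E
```

```text
[0.5293 0.056  0.036 ] [ 0.5375 -0.0046  0.036 ] [0.5334 0.0257 0.036 ] 0.061168171857254136 [-0.022  -0.0053 -0.0015]
[0.577  0.0606 0.036 ] [0.585  0.0024 0.036 ] [0.581  0.0315 0.036 ] 0.05875432889954078 [ 0.0259 -0.005  -0.0012]
```

>>> arm_command(claw=[0.1,0.1,0.1], delta_pos=[[0,-0.5,0.3],[0,0,0.1],[0,0,0]], twist=[[0,0,0],[0,0,0],[0,0,0]], force=60)

```text
t: 5.08
position: [0.5581, 0.0281, 0.0342]
ee_rot: [[0.992, 0.128, 0.012], [0.128, -0.992, -0.001], [0.012, 0.002, -1.0]]
contact_force: [-0.1, 0.5, -0.1]
grip_width: 0.0769
```

>>> arm_command(claw=[0.5,0.5,0.5,0.5], delta_pos=[[0,0,0],[0,0,0],[0,0,0],[0,0,0]], twist=[[0,0,0],[0,0,0],[0,0,0],[0,0,0]], force=60)

```text
t: 5.58
position: [0.5588, 0.0283, 0.0352]
ee_rot: [[0.992, 0.129, 0.014], [0.129, -0.992, -0.001], [0.014, 0.002, -1.0]]
contact_force: [-0.7, 0.2, 2.0]
grip_width: 0.0583
```

```bash
python3 - <<'E'
from h import *
np.set_printoptions(precision=4,suppress=True)
im=env.camera("wrist"); cv2.imwrite("pics/w4.png",im)
s=env.state(); print(s["t"],np.array(s["position"]),np.array(s["ee_rot"]),s["grip_width"],s["contact_force"])
E
```

```text
5.625 [0.5588 0.0283 0.0352] [[ 0.9916  0.1285  0.0141]
 [ 0.1285 -0.9917 -0.0005]
 [ 0.014   0.0023 -0.9999]] 0.0586767077463732 [ 0.7856 -0.4928  1.0079]
```

View pics/w4.png

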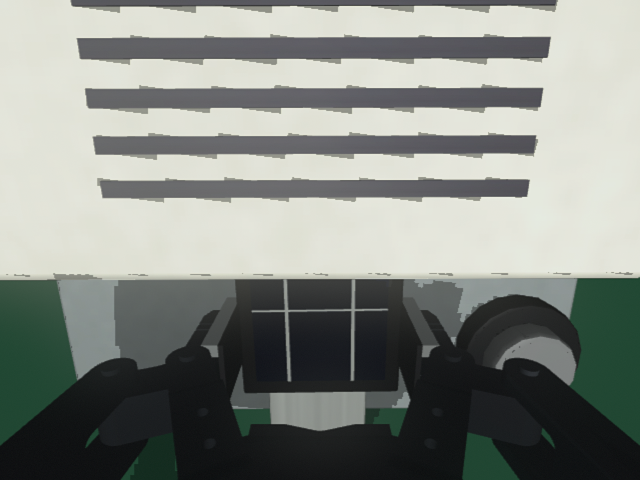

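>>> arm_command(claw=[0.5,0.5,0.5], delta_pos=[[-2,0,0],[-2.5,0,0],[-2.5,0,0]], twist=[[0,0,0],[0,0,0],[0,0,0]], force=80)

```text
t: 6.0
position: [0.492, 0.0192, 0.0353]
ee_rot: [[0.991, 0.129, 0.021], [0.129, -0.992, -0.0], [0.02, 0.003, -1.0]]
contact_force: [1.2, 0.3, 1.1]
grip_width: 0.058
```

>>> arm_command(claw=[0.5,0.5,0.5], delta_pos=[[-2.5,0,0],[-1,0,0],[0,0,0]], twist=[[0,0,0],[0,0,0],[0,0,0]])

```text
t: 6.38
position: [0.456, 0.0145, 0.0348]
ee_rot: [[0.992, 0.128, 0.022], [0.128, -0.992, -0.0], [0.022, 0.003, -1.0]]
contact_force: [-0.1, 0.0, -0.3]
grip_width: 0.0576
```

```bash
python3 - <<'E'
from h import *
np.set_printoptions(precision=4,suppress=True)
im=env.camera("wrist"); cv2.imwrite("pics/w5.png",im)
s=env.state(); print(s["t"],np.array(s["position"]),np.array(s["ee_rot"]),s["grip_width"],s["contact_force"])
E
```

```text
6.425 [0.4564 0.0145 0.0348] [[ 0.9915  0.1282  0.0221]
 [ 0.1282 -0.9917 -0.0004]
 [ 0.0218  0.0032 -0.9998]] 0.0576401395064111 [-0.8294 -0.2479  1.0256]
```

View pics/w5.png

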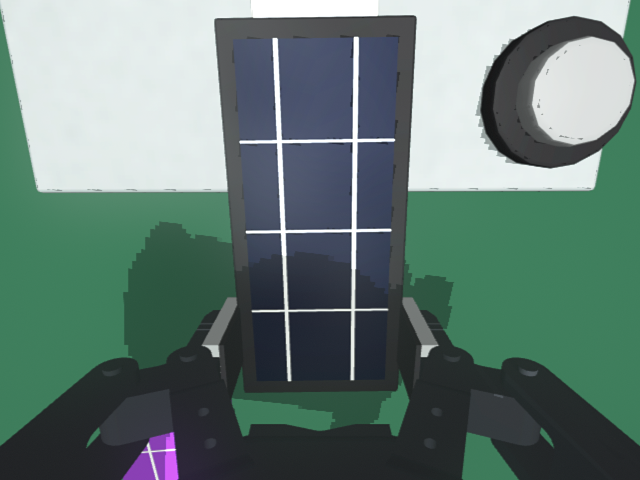

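The tested panel is out: its rear end is at row 17 and the bar shows beyond it. Next I'll lift it and hover beside the tray, so the row shows at the left of the picture.

>>> arm_command(claw=[0.5,0.5,0.5,0.5,0.5,0.5,0.5,0.5], delta_pos=[[0,0,-3],[0,0,-5],[0,0,-5],[0,0,-4],[0,-5,0],[0,-5,0],[0,-4,0],[0,0,0]], twist=[[0,-0.02,0],[0,0,0],[0,0,0],[0,0,0.09],[0,0,0.09],[0,0,0],[0,0,0],[0,0,0]])

```text
t: 7.42
position: [0.4639, 0.1592, 0.2089]
ee_rot: [[0.998, -0.061, -0.001], [-0.061, -0.998, -0.002], [-0.001, 0.002, -1.0]]
contact_force: [-0.5, -0.3, -1.6]
grip_width: 0.0579
```

```bash
python3 - <<'E'
from h import *
np.set_printoptions(precision=4,suppress=True)
im=env.camera("wrist"); cv2.imwrite("pics/w6.png",im)
s=env.state(); print(s["t"],np.array(s["position"]),np.array(s["ee_rot"]),s["grip_width"],s["contact_force"])
for t in ["tray","row_near","row_far","row_place"]:
  try:
    for r in env.place_of("wrist",t)[:3]:
        P=w("wrist",r["position"]); print(t,round(r["score"],2),P,proj("wrist",P).round())
  except Exception as e: print(t,e)
E
```

```text
7.475 [0.4637 0.158  0.2087] [[ 0.9981 -0.0614 -0.0012]
 [-0.0615 -0.9981 -0.0027]
 [-0.001   0.0028 -1.    ]] 0.05789291182471757 [-0.0911 -0.3068 -1.2246]
tray 0.56 [0.4988 0.155  0.2032] [318. 236.]
row_near 0.96 [0.5746 0.3132 0.0272] [99. 86.]
row_place 0.62 [0.4935 0.3197 0.0318] [110. 195.]
```

View pics/w6.png

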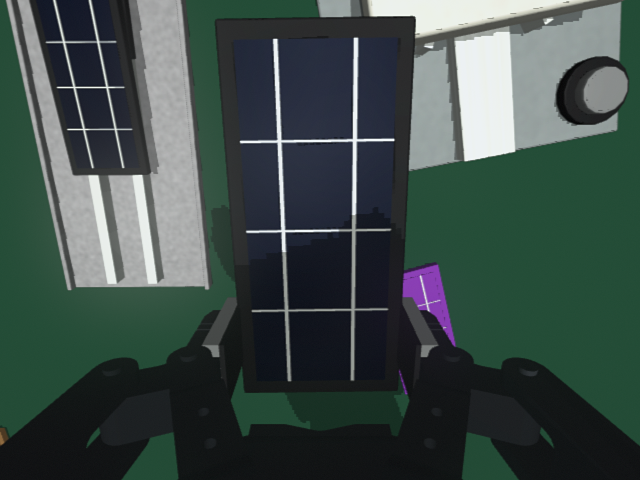

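```bash
python3 - <<'E'
from h import *
np.set_printoptions(precision=4,suppress=True)
im=cv2.imread("pics/w6.png"); cv2.imwrite("pics/w6c.png",cv2.resize(im[0:300,0:220],None,fx=2,fy=2,interpolation=2))
c="wrist"
def a(p,q):d=q-p;return np.degrees(np.arctan2(d[1],d[0])),np.linalg.norm(d)
n1,n2=ray(c,73,175,.028),ray(c,150,174,.028);print("near end",n1,n2,a(n2,n1),(n1+n2)/2)
t1,t2=ray(c,67,290,.012),ray(c,211,290,.012);print("tray front",t1,t2,a(t2,t1),(t1+t2)/2)
r1,r2=ray(c,104,284,.02),ray(c,159,283,.02);print("runners",r1,r2,a(r2,r1),(r1+r2)/2)
s1,s2=ray(c,180,0,.012),ray(c,211,289,.012);print("rim",s1,s2,a(s2,s1))
# held panel, far edge and near edge relative tool
s=env.state();R=np.array(s["ee_rot"]);p=np.array(s["position"])
for u,v in [(216,18),(415,16),(245,391),(397,390)]:
    print(R.T@(ray(c,u,v,p[2]+.0)-p))
E
```

```text
near end [0.5109 0.3477 0.028 ] [0.5078 0.2867 0.028 ] (np.float64(87.0991725416139), np.float64(0.06112196627145352)) [0.5094 0.3172 0.028 ]
tray front [0.407  0.3897 0.012 ] [0.3985 0.2584 0.012 ] (np.float64(86.30137708378498), np.float64(0.13156725381928805)) [0.4028 0.324  0.012 ]
runners [0.4138 0.3495 0.02  ] [0.4116 0.3007 0.02  ] (np.float64(87.43044039419222), np.float64(0.048878737167977554)) [0.4127 0.3251 0.02  ]
rim [0.631  0.2472 0.012 ] [0.3995 0.2582 0.012 ] (np.float64(-2.7147181516426677), np.float64(0.23178425802000902))
[ 0.1029 -0.0297 -0.0002]
[ 0.1036  0.0281 -0.    ]
[-0.0257 -0.0284 -0.0001]
[-0.0253  0.0307  0.0001]
```

View pics/w6c.png

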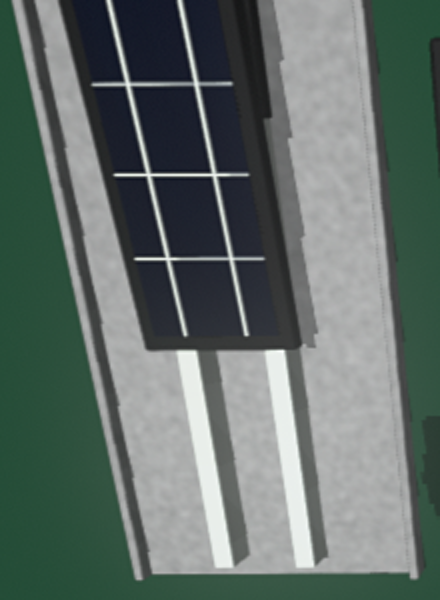

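The row's near end is at (73..150,174). The tray yaw is about -2.9° and the row place is about (0.4895, 0.319). The held panel's centre is 39 mm ahead of the TCP.

>>> arm_command(claw=[0.5,0.5,0.5,0.5,0.5,0.5], delta_pos=[[-0.8,-5.4,0],[-0.8,-5.4,0],[-0.7,-5.4,0],[0,0,4.0],[0,0,4.0],[0,0,0]], twist=[[0,0,-0.01],[0,0,0],[0,0,0],[0,0.05,0],[0,0.04,0],[0,0,0]])

```text
t: 8.43
position: [0.4563, 0.317, 0.1274]
ee_rot: [[0.993, -0.068, 0.094], [-0.067, -0.998, -0.009], [0.094, 0.003, -0.996]]
contact_force: [0.3, 0.6, -1.9]
grip_width: 0.0578
```

```bash
cat >> h.py <<'E'
def toward(P):
    np.set_printoptions(precision=4,suppress=True)
    s=env.state(); R=np.array(s["ee_rot"]); p=np.array(s["position"])
    print(s["t"],p,"R",R.tolist() and R.round(4).tolist(),s["grip_width"],np.array(s["contact_force"]))
    print("yaw",np.degrees(np.arctan2(R[1,0],R[0,0])),"delta cm",100*R.T@(np.array(P)-p))
E
python3 - <<'E'
from h import *
im=env.camera("wrist"); cv2.imwrite("pics/w7.png",im)
im=env.camera("scene"); cv2.imwrite("pics/s7.png",cv2.resize(im[150:290,300:480],None,fx=4,fy=4))
toward([.4507,.321,.06])
E
```

```text
8.525 [0.4595 0.3188 0.1316] R [[0.9926, -0.0684, 0.0999], [-0.0683, -0.9977, -0.0047], [0.1, -0.0021, -0.995]] 0.057772723532648916 [ 1.0187  0.5735 -1.2626]
yaw -3.9337109879622933 delta cm [-1.6006 -0.1469  7.0317]
```

View pics/w7.png

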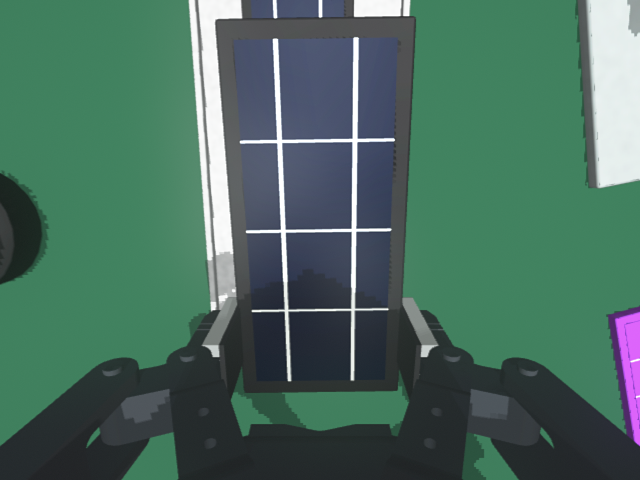

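View pics/s7.png

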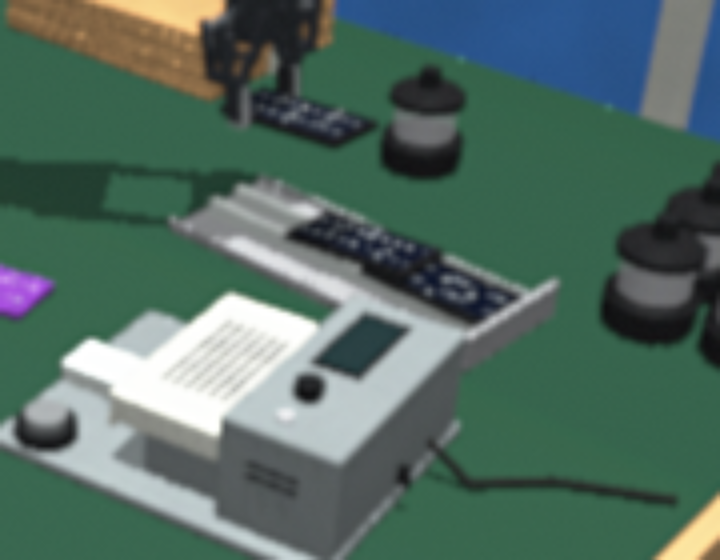

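>>> arm_command(claw=[0.5,0.5,0.5,0.5], delta_pos=[[-1.6,-0.15,2],[0,0,2.5],[0,0,2],[0,0,0]], twist=[[0,-0.008,-0.018],[0,0,0],[0,0,0],[0,0,0]])

```text
t: 9.02
position: [0.4523, 0.3224, 0.0678]
ee_rot: [[0.994, -0.052, 0.097], [-0.052, -0.999, 0.001], [0.097, -0.006, -0.995]]
contact_force: [-0.7, 0.3, -1.0]
grip_width: 0.0579
```

```bash
python3 - <<'E'
from h import *
im=env.camera("wrist"); cv2.imwrite("pics/w8.png",im)
toward([.4507,.321,.0305])
E
```

```text
9.075 [0.4531 0.323  0.0689] R [[0.9938, -0.0517, 0.0986], [-0.0522, -0.9986, 0.0025], [0.0984, -0.0077, -0.9951]] 0.05757245301743535 [-0.0804  0.2888 -1.9697]
yaw -3.008996165870697 delta cm [-0.6069  0.2415  3.7995]
```

View pics/w8.png

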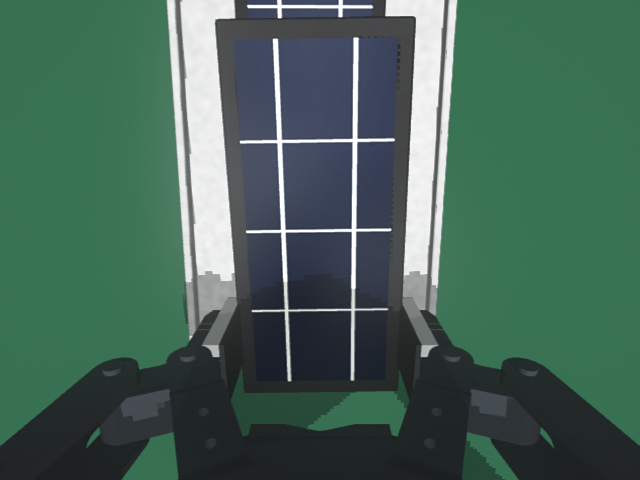

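>>> arm_command(claw=[0.5,0.5,0.5], delta_pos=[[-0.6,0.1,1.4],[0,0,1.0],[0,0,0.4]], twist=[[-0.008,-0.006,0],[0,0,0],[0,0,0]])

```text
t: 9.45
position: [0.451, 0.3235, 0.0414]
ee_rot: [[0.994, -0.053, 0.096], [-0.053, -0.999, -0.003], [0.096, -0.002, -0.995]]
contact_force: [0.1, 0.1, -1.5]
grip_width: 0.0578
```

```bash
python3 - <<'E'
from h import *
im=env.camera("wrist"); cv2.imwrite("pics/w9.png",im)
im=env.camera("scene"); cv2.imwrite("pics/s9.png",cv2.resize(im[150:290,300:480],None,fx=4,fy=4))
toward([.4507,.321,.0305])
E
```

```text
9.55 [0.4508 0.3233 0.0413] R [[0.9941, -0.0526, 0.0948], [-0.0526, -0.9986, -0.0033], [0.0949, -0.0017, -0.9955]] 0.05742972420198275 [-0.4796  0.1697 -1.7587]
yaw -3.0259987366434467 delta cm [-0.0991  0.23    1.0746]
```

View pics/w9.png

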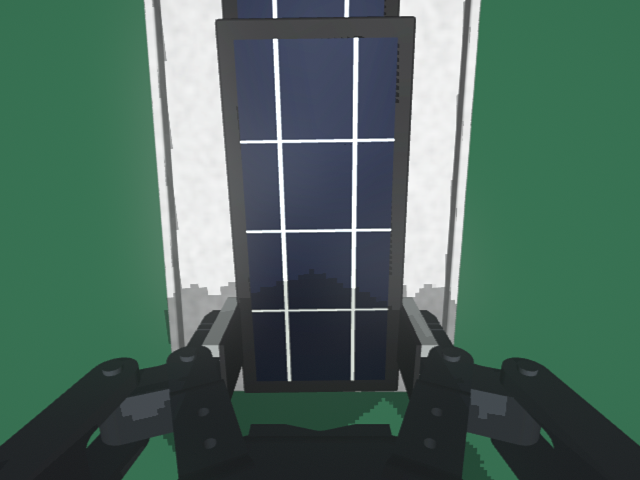

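View pics/s9.png

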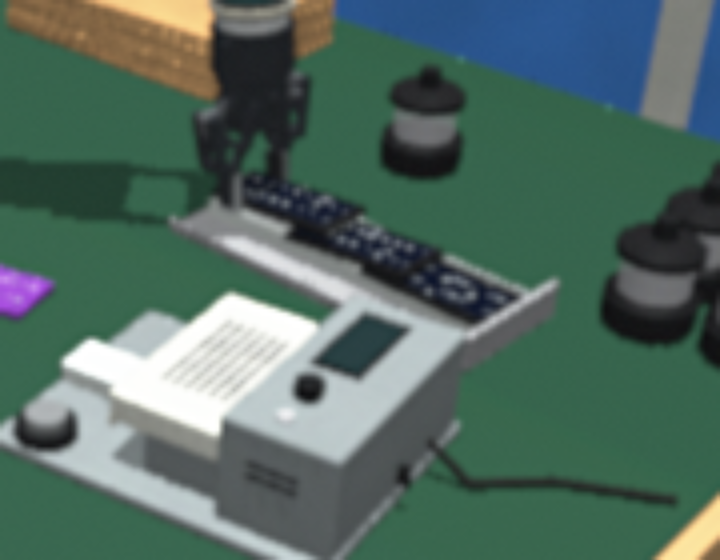

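>>> arm_command(claw=[0.5,0.5,0.5], delta_pos=[[-0.1,-0.1,0.6],[0,0,0.4],[0,0,0.2]], twist=[[0,0,0],[0,0,0],[0,0,0]])

```text
t: 9.93
position: [0.4517, 0.3249, 0.0295]
ee_rot: [[0.994, -0.053, 0.096], [-0.053, -0.999, -0.002], [0.096, -0.003, -0.995]]
contact_force: [-5.6, -2.5, 12.6]
grip_width: 0.0578
```

```bash
python3 - <<'E'
from h import *
toward([.4507,.321,.0305])
E
```

```text
9.925 [0.4517 0.3249 0.0295] R [[0.994, -0.0528, 0.0961], [-0.0528, -0.9986, -0.0024], [0.0961, -0.0027, -0.9954]] 0.05777601765127567 [-5.5693 -2.4929 12.5756]
yaw -3.0396253724051854 delta cm [-0.0679  0.3904 -0.1074]
```

>>> arm_command(claw=[0.5,0.5], delta_pos=[[0,0,-0.1],[0,0,0]], twist=[[0,0,0],[0,0,0]])

```text
t: 10.18
position: [0.4519, 0.325, 0.0308]
ee_rot: [[0.994, -0.053, 0.097], [-0.053, -0.999, -0.002], [0.097, -0.003, -0.995]]
contact_force: [-0.7, -0.4, -0.1]
grip_width: 0.0583
```

```bash
python3 - <<'E'
from h import *
im=env.camera("wrist"); cv2.imwrite("pics/w10.png",im)
toward([.4507,.321,.0305])
E
```

```text
10.225 [0.4518 0.325  0.0308] R [[0.9939, -0.0527, 0.0966], [-0.0527, -0.9986, -0.0021], [0.0965, -0.003, -0.9953]] 0.05801272874731875 [ 1.2839 -0.5258 -1.0163]
yaw -3.035858416108661 delta cm [-0.094   0.408   0.0174]
```

View pics/w10.png

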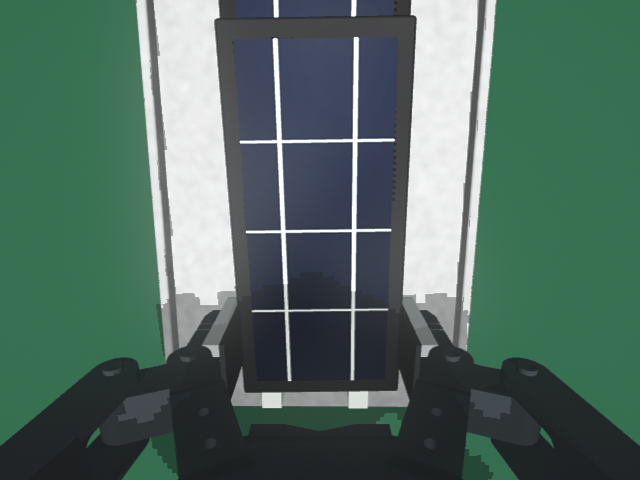

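The held panel sits over the row within about 2 mm and the force is near zero, so I'm releasing it.

>>> arm_command(claw=[0.25,0.2,0.15,0.12,0.12], delta_pos=[[0,0,0],[0,0,0],[0,0,0],[0,0,0],[0,0,0]], twist=[[0,0,0],[0,0,0],[0,0,0],[0,0,0],[0,0,0]])

```text
t: 10.85
position: [0.4527, 0.3255, 0.0315]
ee_rot: [[0.994, -0.053, 0.098], [-0.053, -0.999, -0.001], [0.098, -0.004, -0.995]]
contact_force: [-0.3, -0.0, -0.2]
grip_width: 0.0753
```

```bash
python3 - <<'E'
from h import *
im=env.camera("wrist"); cv2.imwrite("pics/w11.png",im)
toward([.4507,.321,.0305])
E
```

```text
10.9 [0.4527 0.3256 0.0315] R [[0.9938, -0.0525, 0.0984], [-0.0527, -0.9986, -0.0009], [0.0983, -0.0043, -0.9951]] 0.07513569280074968 [ 0.663  -0.2806 -0.5478]
yaw -3.0351176890354643 delta cm [-0.1874  0.4665  0.077 ]
```

View pics/w11.png

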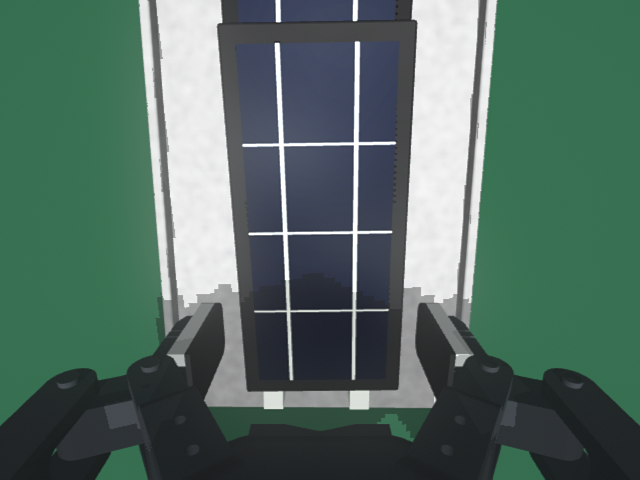

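>>> arm_command(claw=[0.12,0.12,0.12,0.12,0.12], delta_pos=[[0,0,-2],[0,0,-4],[0,0,-5.5],[0,0,-5.5],[0,0,-3]], twist=[[0,0,0],[0,0,0],[0,0,0],[0,-0.1,0],[0,0,0]])

```text
t: 11.52
position: [0.4326, 0.3239, 0.2319]
ee_rot: [[0.999, -0.051, -0.013], [-0.051, -0.999, -0.001], [-0.013, 0.002, -1.0]]
contact_force: [1.1, 0.6, -1.5]
grip_width: 0.0752
```

```bash
python3 - <<'E'
from h import *
im=env.camera("wrist"); cv2.imwrite("pics/w12.png",im)
toward([.4507,.321,.0305])
for t in ["row_near","row_far","done_c"]:
    for r in env.place_of("wrist",t)[:4]:
        P=w("wrist",r["position"]); print(t,round(r["score"],2),P,proj("wrist",P).round())
E
```

```text
11.575 [0.4338 0.3249 0.2356] R [[0.9986, -0.0513, -0.008], [-0.0513, -0.9987, 0.0018], [-0.0081, -0.0014, -1.0]] 0.07503212100105884 [0.5866 2.2302 2.7064]
yaw -2.9419867251005587 delta cm [ 1.8683  0.3262 20.4947]
row_near 0.85 [0.5772 0.3186 0.0281] [318.  27.]
done_c 0.7 [ 0.3379  0.0638 -0.0025] [578. 281.]
done_c 0.65 [0.4854 0.3226 0.0262] [315. 145.]
```

View pics/w12.png

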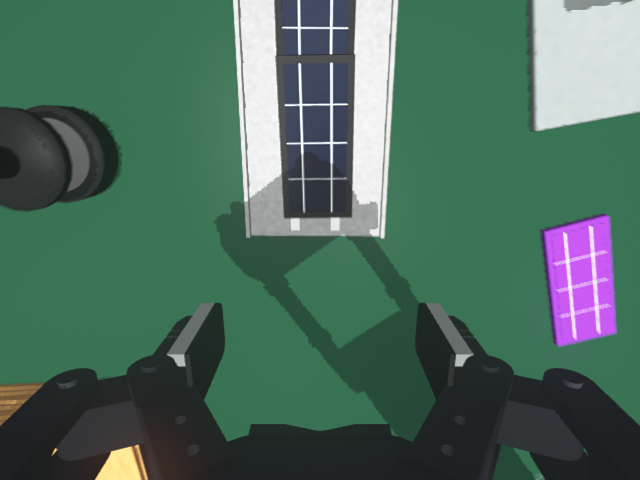

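The panel lies at cols 283–353, rows 57–216, in line with the row and overlapping it. Next is the untested panel.

>>> arm_command(claw=[0.1,0.1,0.1,0.1,0.1,0.1,0.1,0.1,0.1,0.1], delta_pos=[[0.9,6.1,0],[0.9,6.1,0],[0.9,6.1,0],[0.9,6.1,0],[0.9,6.1,0],[0.9,6.1,0],[0.9,6.1,0],[0.9,6.1,0],[0.9,6.1,0],[0.9,6.1,0]], twist=[[0,0.008,0],[0,0,0],[0,0,0],[0,0,0],[0,0,0],[0,0,0],[0,0,0],[0,0,0],[0,0,0],[0,0,0]])

```text
t: 12.98
position: [0.4794, -0.2976, 0.2048]
ee_rot: [[0.998, -0.039, -0.041], [-0.039, -0.999, -0.0], [-0.041, 0.002, -0.999]]
contact_force: [1.3, -0.3, 0.2]
grip_width: 0.0769
```

>>> arm_command(claw=[0.1,0.1], delta_pos=[[0,0,0],[0,0,0]], twist=[[0,0,-0.115],[0,0,0]])

```text
t: 13.22
position: [0.4763, -0.3007, 0.1987]
ee_rot: [[0.996, 0.072, -0.048], [0.072, -0.997, 0.004], [-0.048, -0.008, -0.999]]
contact_force: [-0.2, 0.1, -0.9]
grip_width: 0.0772
```

```bash
python3 - <<'E'
from h import *
# row check in the earlier picture cannot reuse calibration; use top camera
im=env.camera("wrist"); cv2.imwrite("pics/w13.png",im)
toward([.5,-.29,.2])
for t in ["next_c","infeed"]:
    for r in env.place_of("wrist",t)[:4]:
        P=w("wrist",r["position"]); print(t,round(r["score"],2),P,proj("wrist",P).round())
im=env.camera("top"); cv2.imwrite("pics/t13.png",cv2.resize(im[140:310,170:300],None,fx=4,fy=3.5,interpolation=2)[:590])
E
```

```text
13.275 [ 0.4762 -0.3005  0.1986] R [[0.9963, 0.0716, -0.0486], [0.0718, -0.9974, 0.0037], [-0.0482, -0.0071, -0.9988]] 0.07701717502723462 [-0.0581 -0.0881 -0.244 ]
yaw 4.123337326944564 delta cm [ 2.4356 -0.8799 -0.2465]
next_c 0.87 [ 0.3641 -0.2692  0.0028] [279. 316.]
```

View pics/w13.png

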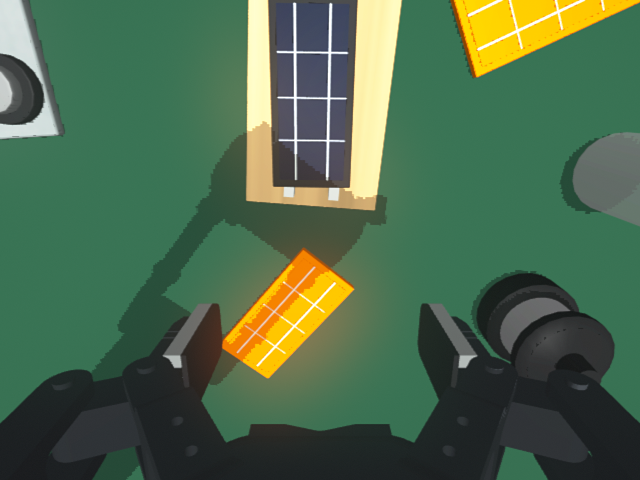

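View pics/t13.png

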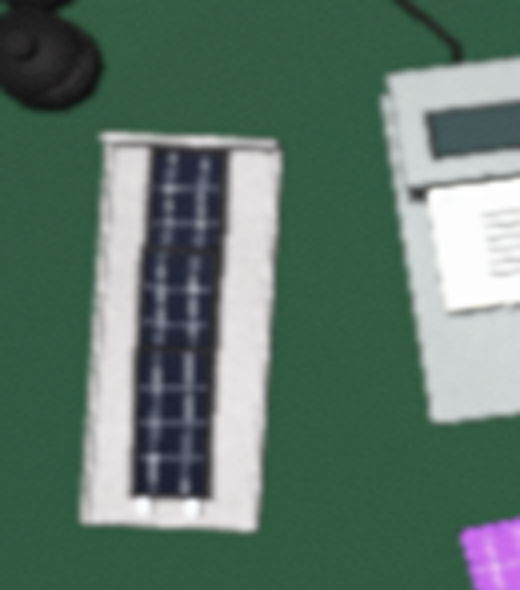

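The top view shows three evenly overlapping panels in line. In the wrist view the dark untested panel's near end is at (273..350,186). Orange decoys are at (290,313) and (550,30).

```bash
python3 - <<'E'
from h import *
np.set_printoptions(precision=4,suppress=True)
c="wrist"
def a(p,q):d=q-p;return np.degrees(np.arctan2(d[1],d[0])),np.linalg.norm(d)
f1,f2=ray(c,273,186,.028),ray(c,350,187,.028); m=(f1+f2)/2; print(f1,f2,m,a(f2,f1))
g1,g2=ray(c,271,0,.028),ray(c,358,0,.028); print(g1,g2,(g1+g2)/2,a(g2,g1),a(m,(g1+g2)/2))
E
```

```text
[ 0.4949 -0.2616  0.028 ] [ 0.4988 -0.3215  0.028 ] [ 0.4968 -0.2915  0.028 ] (np.float64(93.66791939692538), np.float64(0.059965735911591024))
[ 0.6204 -0.2558  0.028 ] [ 0.6247 -0.3139  0.028 ] [ 0.6226 -0.2849  0.028 ] (np.float64(94.28411590263411), np.float64(0.05818327595030787)) (np.float64(3.0403323633504447), np.float64(0.12590523158024913))
```

>>> arm_command(claw=[0.1,0.1,0.1,0.1], delta_pos=[[0,0,0],[4.2,-0.7,4.5],[0,0,5.5],[0,0,0]], twist=[[-0.007,0.048,0.009],[0,0,0],[0,0,0],[0,0,0]])

```text
t: 13.92
position: [0.523, -0.2876, 0.1027]
ee_rot: [[0.998, 0.066, 0.011], [0.066, -0.998, -0.006], [0.01, 0.006, -1.0]]
contact_force: [-1.0, 0.4, 0.3]
grip_width: 0.0768
```

```bash
python3 - <<'E'
from h import *
im=env.camera("wrist"); cv2.imwrite("pics/w14.png",im)
toward([.5188,-.2901,.026])
E
```

```text
13.975 [ 0.5255 -0.2891  0.1061] R [[0.9977, 0.0661, 0.0162], [0.0662, -0.9978, -0.0087], [0.0155, 0.0098, -0.9998]] 0.07706262642999345 [0.5892 0.2651 1.34  ]
yaw 3.7979740405880165 delta cm [-0.7983 -0.021   7.9955]
```

View pics/w14.png

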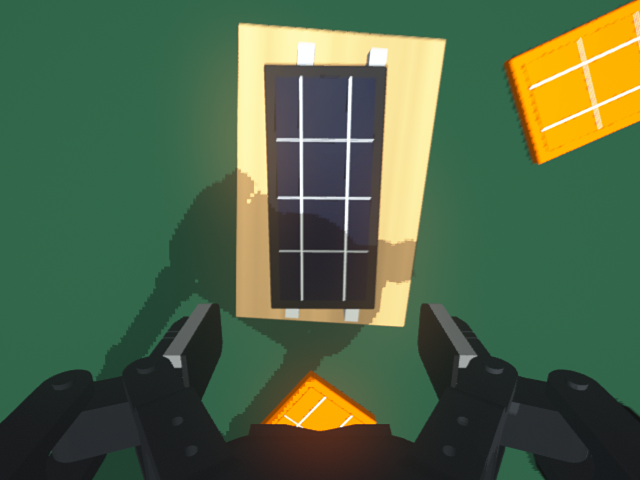

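```bash
python3 - <<'E'
from h import *
np.set_printoptions(precision=4,suppress=True)
c="wrist"
def a(p,q):d=q-p;return np.degrees(np.arctan2(d[1],d[0])),np.linalg.norm(d)
f1,f2=ray(c,271.5,307,.028),ray(c,374.5,308,.028); m=(f1+f2)/2
g1,g2=ray(c,265,66,.028),ray(c,387,66.5,.028); g=(g1+g2)/2
print(m,g,a(f2,f1),a(g2,g1),a(m,g)); ax=(g-m)/np.linalg.norm(g-m); T=m+.022*ax; T[2]=.026
toward(T)
E
```

```text
[ 0.498  -0.2942  0.028 ] [ 0.6278 -0.2865  0.028 ] (np.float64(93.03219309896578), np.float64(0.0603826429952525)) (np.float64(93.77933515528045), np.float64(0.06007749619629599)) (np.float64(3.4004251285595117), np.float64(0.1299888499153136))
13.975 [ 0.5255 -0.2891  0.1061] R [[0.9977, 0.0661, 0.0162], [0.0662, -0.9978, -0.0087], [0.0155, 0.0098, -0.9998]] 0.07706262642999345 [0.5892 0.2651 1.34  ]
yaw 3.7979740405880165 delta cm [-0.6974  0.266   7.9999]
```

>>> arm_command(claw=[0.1,0.1,0.1,0.1,0.1], delta_pos=[[-0.6,0.3,2],[0,0,2.5],[0,0,2],[0,0,1],[0,0,0.3]], twist=[[0.01,-0.016,0.005],[0,0,0],[0,0,0],[0,0,0],[0,0,0]])

```text
t: 14.6
position: [0.5247, -0.2969, 0.0331]
ee_rot: [[0.998, 0.06, 0.01], [0.06, -0.998, -0.007], [0.009, 0.007, -1.0]]
contact_force: [-0.1, -0.5, -0.3]
grip_width: 0.0769
```

```bash
python3 - <<'E'
from h import *
im=env.camera("wrist"); cv2.imwrite("pics/w15.png",im)
toward([.51996,-.2929,.026])
E
```

```text
14.65 [ 0.5247 -0.2969  0.033 ] R [[0.9982, 0.0598, 0.0097], [0.0599, -0.9982, -0.0067], [0.0093, 0.0073, -0.9999]] 0.07677437155033348 [-0.3455  1.2709 -0.5865]
yaw 3.431767483619496 delta cm [-0.4556 -0.4295  0.6919]
```

View pics/w15.png

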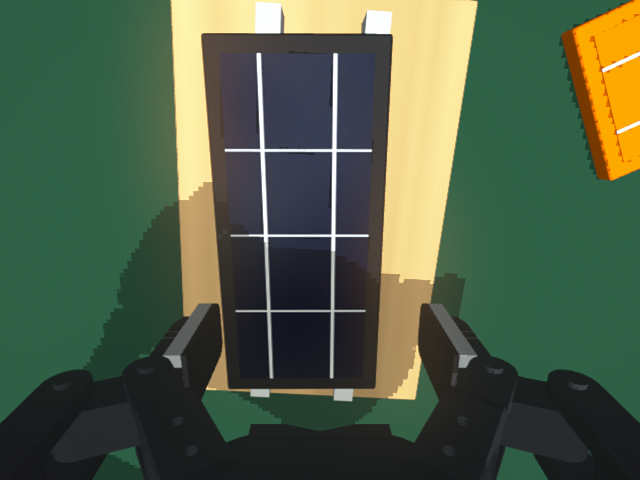

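>>> arm_command(claw=[0.1,0.1,0.1], delta_pos=[[-0.2,-0.6,0.5],[0,0,0.3],[0,0,0.1]], twist=[[0.007,-0.009,0],[0,0,0],[0,0,0]])

```text
t: 15.02
position: [0.5233, -0.2912, 0.0249]
ee_rot: [[0.998, 0.06, 0.002], [0.06, -0.998, -0.001], [0.002, 0.001, -1.0]]
contact_force: [0.1, -0.1, 0.6]
grip_width: 0.0768
```

```bash
python3 - <<'E'
from h import *
im=env.camera("wrist"); cv2.imwrite("pics/w16.png",im)
toward([.51996,-.2929,.026])
E
```

```text
15.075 [ 0.5232 -0.2911  0.0248] R [[0.9982, 0.0599, 0.0016], [0.0599, -0.9982, -0.001], [0.0016, 0.0011, -1.0]] 0.07652717137747536 [-0.6676  0.1467  0.036 ]
yaw 3.434211639000756 delta cm [-0.3372  0.1571 -0.1173]
```

View pics/w16.png

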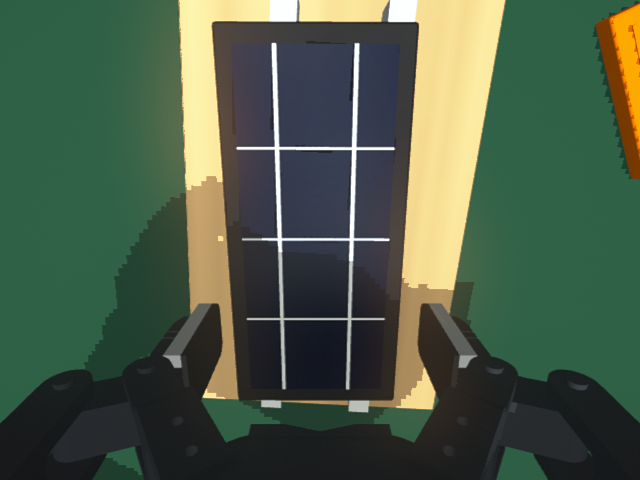

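>>> arm_command(claw=[0.5,0.5,0.5,0.5,0.5,0.5], delta_pos=[[0,-0.1,0],[0,0,0],[0,0,0],[0,0,-2],[0,0,-5],[0,0,-5]], twist=[[0,0,0],[0,0,0],[0,0,0],[0,0,0],[0,0,0],[0,0,0]], force=80)

```text
t: 15.82
position: [0.5194, -0.2878, 0.1446]
ee_rot: [[0.998, 0.06, -0.008], [0.06, -0.998, 0.005], [-0.008, -0.005, -1.0]]
contact_force: [0.3, -0.1, -0.5]
grip_width: 0.0575
```

```bash
python3 - <<'E'
from h import *
np.set_printoptions(precision=4,suppress=True)
im=env.camera("wrist"); cv2.imwrite("pics/w17.png",im)
d=np.array([np.cos(np.radians(7.4)),np.sin(np.radians(7.4)),0])
toward(np.array([.593,.0305,.15])-.16*d)
s=env.state();R=np.array(s["ee_rot"]);p=np.array(s["position"])
E
```

```text
15.875 [ 0.5234 -0.2901  0.153 ] R [[0.9982, 0.0599, 0.0023], [0.0599, -0.9982, -0.0014], [0.0022, 0.0015, -1.0]] 0.05781331308729944 [ 1.7226 -0.8385  2.229 ]
yaw 3.4341924294016364 delta cm [ -7.0953 -30.4842   0.2343]
```

View pics/w17.png

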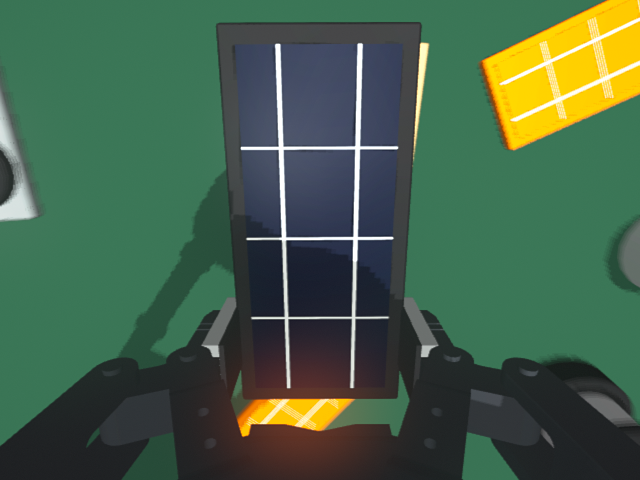

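>>> arm_command(claw=[0.5,0.5,0.5,0.5,0.5,0.5,0.5,0.5], delta_pos=[[-1.2,-5.1,0],[-1.2,-5.1,0],[-1.2,-5.1,0],[-1.2,-5.1,0],[-1.2,-5.1,0],[-1.1,-5,0],[0,0,0],[0,0,0]], twist=[[0,0,0],[0,0,0],[0,0,0],[0,0,0],[0,0,0],[0,0,0],[0,0,-0.07],[0,0,0]])

```text
t: 16.88
position: [0.4362, 0.0169, 0.1633]
ee_rot: [[0.991, 0.129, 0.023], [0.129, -0.992, -0.006], [0.022, 0.009, -1.0]]
contact_force: [-0.2, -0.8, -0.9]
grip_width: 0.0579
```

```bash
python3 - <<'E'
from h import *
np.set_printoptions(precision=4,suppress=True)
im=env.camera("wrist"); cv2.imwrite("pics/w18.png",im)
d=np.array([np.cos(np.radians(7.4)),np.sin(np.radians(7.4)),0])
toward(np.array([.593,.0305,.06])-.14*d)
s=env.state();R=np.array(s["ee_rot"]);p=np.array(s["position"])
for u,v in [(217.5,23),(421,23),(243,398),(397,398)]: print(R.T@(ray("wrist",u,v,p[2]+.003)-p))
for t in ["lip","start_top"]:
    for r in env.place_of("wrist",t)[:2]:
        P=w("wrist",r["position"]); print(t,round(r["score"],2),P)
E
```

```text
16.925 [0.4362 0.0167 0.1632] R [[0.9916, 0.1277, 0.0225], [0.1279, -0.9918, -0.0062], [0.0215, 0.009, -0.9997]] 0.05837810212876664 [-0.972  -0.0754 -1.2339]
yaw 7.348713334619216 delta cm [ 1.5082  0.5601 10.3615]
[ 0.1014 -0.0294 -0.0011]
[ 0.1016  0.0297 -0.0005]
[-0.026  -0.0286 -0.0038]
[-0.0263  0.0299 -0.0033]
start_top 0.81 [ 0.5496 -0.0627  0.0283]
```

View pics/w18.png

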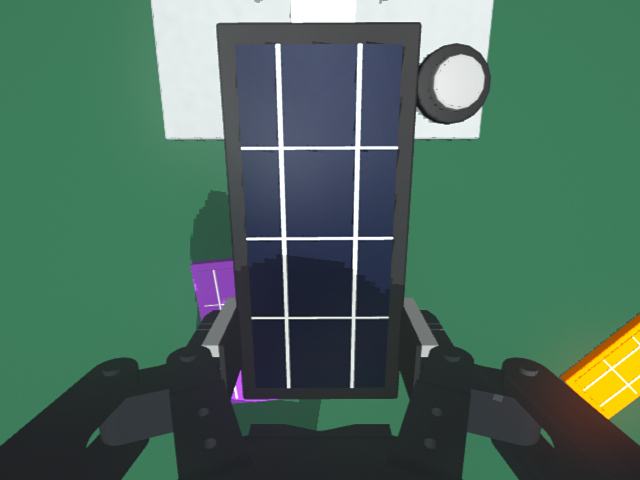

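>>> arm_command(claw=[0.5,0.5,0.5,0.5], delta_pos=[[0.5,0.3,3],[0,0,4],[0,0,2],[0,0,0]], twist=[[0.009,-0.022,0],[0,0,0],[0,0,0],[0,0,0]])

```text
t: 17.52
position: [0.4453, 0.0101, 0.0724]
ee_rot: [[0.993, 0.117, 0.002], [0.117, -0.993, -0.001], [0.002, 0.001, -1.0]]
contact_force: [0.1, -0.1, -0.7]
grip_width: 0.0582
```

```bash
python3 - <<'E'
from h import *
np.set_printoptions(precision=4,suppress=True)
im=env.camera("wrist"); cv2.imwrite("pics/w19.png",im)
d=np.array([np.cos(np.radians(7.4)),np.sin(np.radians(7.4)),0])
toward(np.array([.593,.0305,.036])-.14*d)
E
```

```text
17.575 [0.446  0.0101 0.0733] R [[0.9931, 0.1175, 0.0039], [0.1175, -0.9931, -0.0006], [0.0038, 0.0011, -1.0]] 0.05796098286961783 [-0.5334 -0.3187 -1.1058]
yaw 6.750322241465262 delta cm [ 0.8208 -0.1453  3.7313]
```

View pics/w19.png

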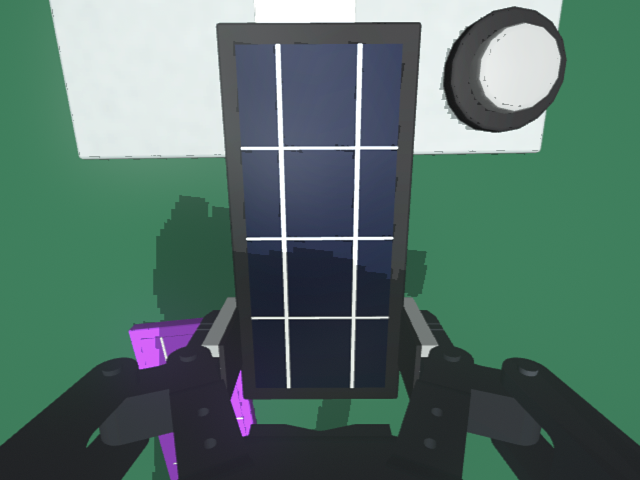

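```bash
python3 - <<'E'
from h import *
np.set_printoptions(precision=4,suppress=True)
c="wrist"; s=env.state();R=np.array(s["ee_rot"]);p=np.array(s["position"])
im=cv2.imread("pics/w19.png"); 
for r in (4,12,18): 
    row=im[r].astype(int).min(1); print(r,[ (u) for u in range(200,420) if abs(row[u+2]-row[u-2])>40])
b1,b2=ray(c,80,158,.01),ray(c,540,152,.01); m=(b1+b2)/2; e=b1-b2; print(np.degrees(np.arctan2(e[1],e[0]))-90,np.linalg.norm(e),m, 100*(R.T@(m-p)))
q1,q2=ray(c,254.5,8,.028),ray(c,356,8,.028); print(q1,q2,np.linalg.norm(q1-q2),100*(R.T@((q1+q2)/2-p)))
for u,v in [(319,23),(320,398)]: print(100*(R.T@(ray(c,u,v,p[2]+.003)-p)))
E
```

```text
4 []
12 [256]
18 []
7.593027078071316 0.2223677749242671 [0.5047 0.0216 0.01  ] [ 5.9401 -0.4557  6.3503]
[0.5598 0.0492 0.028 ] [0.5646 0.0094 0.028 ] 0.040053965368368444 [11.7401 -0.5505  4.572 ]
[10.1056  0.003  -0.262 ]
[-2.6491  0.0608 -0.3099]
```

>>> arm_command(claw=[0.5,0.5,0.5,0.5], delta_pos=[[0,-0.4,1],[0,0,1.5],[0,0,1],[0,0,0.2]], twist=[[0,0,-0.014],[0,0,0],[0,0,0],[0,0,0]])

```text
t: 18.08
position: [0.4483, 0.0138, 0.0365]
ee_rot: [[0.991, 0.131, 0.009], [0.131, -0.991, -0.001], [0.009, 0.002, -1.0]]
contact_force: [-0.4, 0.4, -0.2]
grip_width: 0.0582
```

```bash
python3 - <<'E'
from h import *
np.set_printoptions(precision=4,suppress=True)
im=env.camera("wrist"); cv2.imwrite("pics/w20.png",im)
d=np.array([np.cos(np.radians(7.5)),np.sin(np.radians(7.5)),0])
toward(np.array([.593,.0325,.034])-.14*d)
E
```

```text
18.125 [0.4483 0.0138 0.0366] R [[0.9913, 0.131, 0.0091], [0.131, -0.9914, -0.0007], [0.0089, 0.0019, -1.0]] 0.05781482404000109 [-0.1427  0.2546 -0.6512]
yaw 7.529330845724102 delta cm [0.5861 0.0367 0.2651]
```

View pics/w20.png

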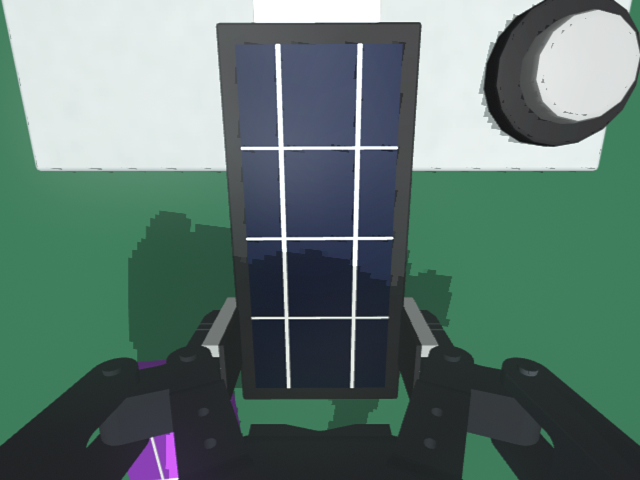

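>>> arm_command(claw=[0.5,0.5,0.5], delta_pos=[[1.5,-0.05,0.25],[2,0,0.05],[0,0,0]], twist=[[0,-0.008,0],[0,0,0],[0,0,0]])

```text
t: 18.5
position: [0.487, 0.0193, 0.0346]
ee_rot: [[0.991, 0.131, 0.004], [0.131, -0.991, -0.002], [0.004, 0.002, -1.0]]
contact_force: [-0.0, 0.1, -0.9]
grip_width: 0.0581
```

```bash
python3 - <<'E'
from h import *
np.set_printoptions(precision=4,suppress=True)
im=env.camera("wrist"); cv2.imwrite("pics/w21.png",im)
d=np.array([np.cos(np.radians(7.5)),np.sin(np.radians(7.5)),0])
toward(np.array([.593,.0325,.0335])-.033*d)
E
```

```text
18.55 [0.4857 0.0193 0.0342] R [[0.9914, 0.1309, 0.0023], [0.1309, -0.9914, -0.0019], [0.002, 0.0022, -1.0]] 0.05850211608797235 [-0.0333 -0.5281 -0.8447]
yaw 7.5221784154882325 delta cm [7.5099 0.0917 0.0903]
```

View pics/w21.png

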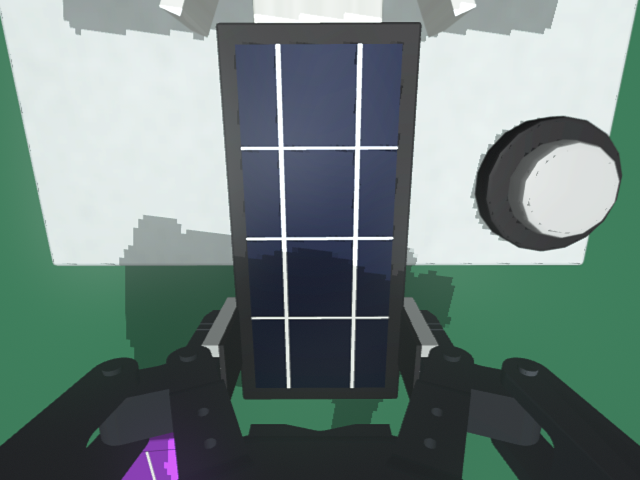

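>>> arm_command(claw=[0.5,0.5,0.5], delta_pos=[[1.5,0,0.05],[1.5,0,0.05],[1.5,0,0.05]], twist=[[0,0,0],[0,0,0],[0,0,0]])

```text
t: 18.92
position: [0.5295, 0.0252, 0.0336]
ee_rot: [[0.991, 0.131, -0.002], [0.131, -0.991, -0.002], [-0.003, 0.002, -1.0]]
contact_force: [-3.4, -0.6, 6.5]
grip_width: 0.058
```

```bash
python3 - <<'E'
from h import *
d=np.array([np.cos(np.radians(7.5)),np.sin(np.radians(7.5)),0])
toward(np.array([.593,.0325,.0335])-.033*d)
E
```

```text
18.925 [0.5295 0.0252 0.0336] R [[0.9914, 0.1309, -0.0025], [0.1309, -0.9914, -0.0022], [-0.0028, 0.0018, -1.0]] 0.05801307609646588 [-3.4081 -0.5979  6.4968]
yaw 7.520144831868546 delta cm [3.0944 0.1115 0.0032]
```

>>> arm_command(claw=[0.5,0.5,0.5], delta_pos=[[1.2,0,-0.04],[1.0,0,0],[0.5,0,0]], twist=[[0,0,0],[0,0,0],[0,0,0]])

```text
t: 19.3
position: [0.5587, 0.0291, 0.0338]
ee_rot: [[0.991, 0.131, -0.002], [0.131, -0.991, -0.002], [-0.002, 0.002, -1.0]]
contact_force: [-1.0, -0.2, 0.3]
grip_width: 0.0578
```

```bash
python3 - <<'E'
from h import *
im=env.camera("wrist"); cv2.imwrite("pics/w22.png",im)
d=np.array([np.cos(np.radians(7.5)),np.sin(np.radians(7.5)),0])
toward(np.array([.593,.0325,.0335])-.033*d)
E
```

```text
19.35 [0.5592 0.0291 0.0339] R [[0.9914, 0.1309, -0.0012], [0.1308, -0.9914, -0.0021], [-0.0014, 0.0019, -1.0]] 0.05749751807081518 [ 0.6159  0.1672 -0.2188]
yaw 7.518573962885534 delta cm [0.0928 0.1084 0.0402]
```

View pics/w22.png

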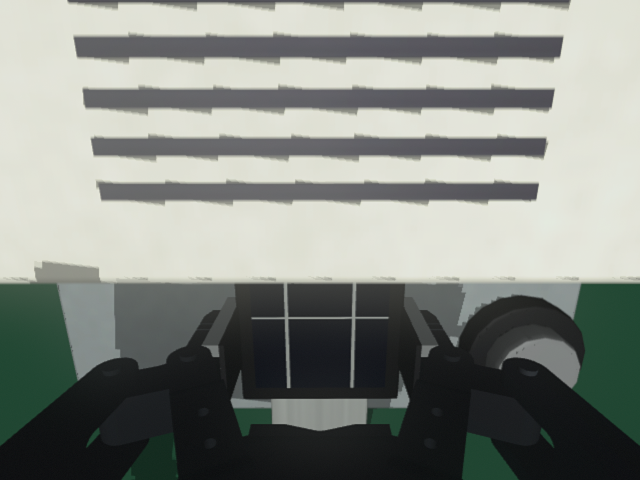

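>>> arm_command(claw=[0.5,0.5], delta_pos=[[0.2,0,0.02],[0.2,0,0]], twist=[[0,0,0],[0,0,0]])

```text
t: 19.6
position: [0.5611, 0.0294, 0.0336]
ee_rot: [[0.991, 0.131, -0.006], [0.131, -0.991, -0.002], [-0.006, 0.002, -1.0]]
contact_force: [-6.7, -0.6, 8.2]
grip_width: 0.0574
```

>>> arm_command(claw=[0.5], delta_pos=[[0.2,0,0]], twist=[[0,0,0]])

```text
t: 19.73
position: [0.5612, 0.0295, 0.0336]
ee_rot: [[0.991, 0.131, -0.01], [0.131, -0.991, -0.003], [-0.01, 0.002, -1.0]]
contact_force: [-6.4, -1.6, 7.6]
grip_width: 0.0577
```

>>> arm_command(claw=[0.5], delta_pos=[[0.2,0,0]], twist=[[0,0,0]])

```text
t: 19.85
position: [0.5611, 0.0295, 0.0336]
ee_rot: [[0.991, 0.131, -0.014], [0.131, -0.991, -0.003], [-0.015, 0.001, -1.0]]
contact_force: [-6.5, -1.1, 6.6]
grip_width: 0.058
```

>>> arm_command(claw=[0.5,0.5], delta_pos=[[0,0,-0.06],[0.4,0,0]], twist=[[0,0.014,0],[0,0,0]])

```text
t: 20.1
position: [0.5612, 0.0296, 0.0336]
ee_rot: [[0.991, 0.131, -0.008], [0.131, -0.991, -0.002], [-0.008, 0.001, -1.0]]
contact_force: [-17.3, -1.9, 15.7]
grip_width: 0.058
```

```bash
python3 - <<'E'
from h import *
np.set_printoptions(precision=4,suppress=True)
im=env.camera("wrist"); cv2.imwrite("pics/w23.png",im)
d=np.array([np.cos(np.radians(7.5)),np.sin(np.radians(7.5)),0])
toward(np.array([.593,.0325,.0335])-.033*d)
a,b=ray("wrist",244,396,.036),ray("wrist",398,396,.036); m=(a+b)/2
b1,b2=ray("wrist",73,403,.01),ray("wrist",560,403,.01)
print(m,(b1+b2)/2,np.linalg.norm(a-b))
E
```

```text
20.15 [0.5612 0.0296 0.0336] R [[0.9914, 0.1308, -0.0083], [0.1308, -0.9914, -0.002], [-0.0085, 0.0009, -1.0]] 0.057704443183798804 [-11.1868  -1.2315   8.8015]
yaw 7.513993324155895 delta cm [-0.1072  0.1308  0.0111]
[0.5352 0.0252 0.036 ] [0.5099 0.0237 0.01  ] 0.059117571754127365
```

View pics/w23.png

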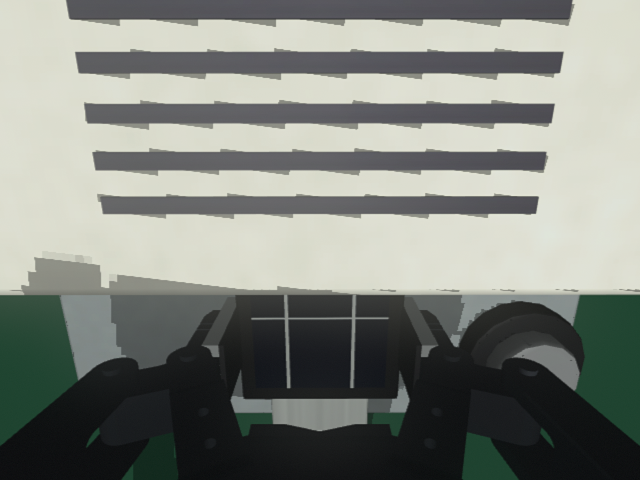

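The position holds at 17 N against the stop and the front end reads about 60 mm before the lip, so the panel is home. I'm releasing it.

>>> arm_command(claw=[0.5,0.25,0.15,0.1,0.1,0.1], delta_pos=[[0,0,0],[0,0,0],[0,0,0],[0,0,0],[0,0,0],[0,0,0]], twist=[[0,0,0],[0,0,0],[0,0,0],[0,0,0],[0,0,0],[0,0,0]])

```text
t: 20.9
position: [0.5628, 0.0297, 0.0339]
ee_rot: [[0.991, 0.131, -0.004], [0.131, -0.991, -0.002], [-0.005, 0.001, -1.0]]
contact_force: [0.2, -0.2, 0.3]
grip_width: 0.0767
```

```bash
python3 - <<'E'
from h import *
im=env.camera("wrist"); cv2.imwrite("pics/w24.png",im)
toward([.55,-.06,.1])
E
```

```text
20.95 [0.5628 0.0297 0.0339] R [[0.9914, 0.1308, -0.0044], [0.1308, -0.9914, -0.0018], [-0.0046, 0.0012, -1.0]] 0.07716313501548663 [0.3404 0.2296 0.9905]
yaw 7.513963729755397 delta cm [-2.4731  8.7357 -6.5878]
```

View pics/w24.png

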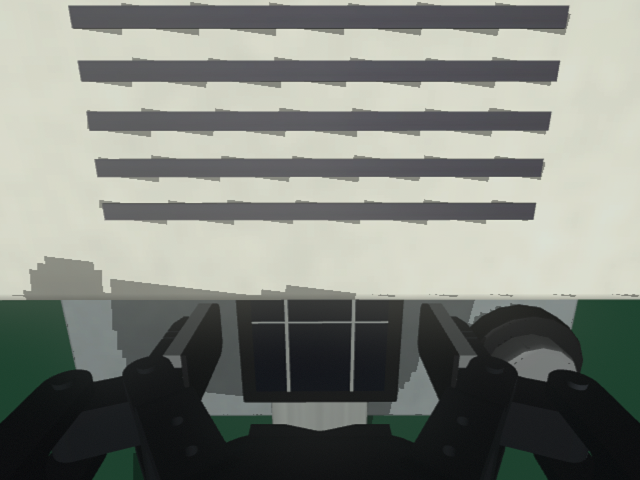

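>>> arm_command(claw=[0.1,0.1,1,1,1,1,1], delta_pos=[[0,0,-3],[0,0,-5],[-1.2,4.3,0],[-1.2,4.4,0],[0,0,0],[0,0,0],[0,0,0]], twist=[[0,0,0],[0,0,0],[0,0,0],[0,0,0],[0,0,0],[0,0,0],[0,0,0]])

```text
t: 21.82
position: [0.551, -0.0604, 0.1167]
ee_rot: [[0.991, 0.133, -0.004], [0.133, -0.991, -0.002], [-0.004, 0.002, -1.0]]
contact_force: [-0.6, 0.1, 0.1]
grip_width: 0.0
```

```bash
python3 - <<'E'
from h import *
im=env.camera("wrist"); cv2.imwrite("pics/w25.png",im)
toward([.5495,-.0605,.05])
for t in ["start_top","done_c"]:
    for r in env.place_of("wrist",t)[:3]:
        P=w("wrist",r["position"]); print(t,round(r["score"],2),P,proj("wrist",P).round())
E
```

```text
21.875 [ 0.5509 -0.0603  0.1166] R [[0.9911, 0.1331, -0.0039], [0.1331, -0.9911, -0.0021], [-0.0042, 0.0016, -1.0]] 0.00012931634623744123 [-0.7518 -0.0054 -0.5439]
yaw 7.650667009955742 delta cm [-0.1186 -0.0104  6.6611]
start_top 0.62 [ 0.5473 -0.0573  0.0332] [313. 262.]
```

View pics/w25.png

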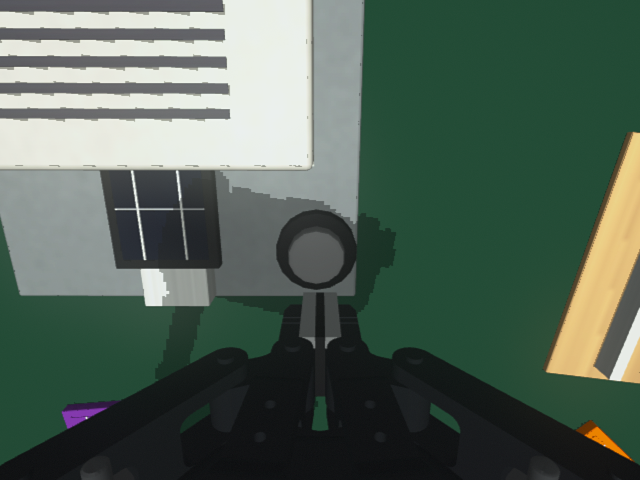

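>>> arm_command(claw=[1,1,1,1], delta_pos=[[-0.2,-0.25,2],[0,0,2.5],[0,0,1],[0,0,0.4]], twist=[[0,0,0],[0,0,0],[0,0,0],[0,0,0]])

```text
t: 22.48
position: [0.5499, -0.0561, 0.0571]
ee_rot: [[0.991, 0.137, -0.002], [0.137, -0.991, -0.002], [-0.002, 0.002, -1.0]]
contact_force: [0.1, 0.2, 0.9]
grip_width: 0.0002
```

>>> arm_command(claw=[1,1], delta_pos=[[0,0.2,0.5],[0,0,0.4]], twist=[[0,0,0],[0,0,0]])

```text
t: 22.72
position: [0.5511, -0.0582, 0.0486]
ee_rot: [[0.991, 0.137, -0.0], [0.137, -0.991, -0.003], [-0.0, 0.003, -1.0]]
contact_force: [-0.9, -0.1, 1.4]
grip_width: 0.0001
```

>>> arm_command(claw=[1], delta_pos=[[0,0,0.4]], twist=[[0,0,0]])

```text
t: 22.85
position: [0.5512, -0.0582, 0.045]
ee_rot: [[0.991, 0.137, -0.0], [0.137, -0.991, -0.003], [-0.0, 0.003, -1.0]]
contact_force: [-2.3, 0.5, 4.5]
grip_width: -0.0001
```

Contact; pressing on.

>>> arm_command(claw=[1,1], delta_pos=[[0,0,0.3],[0,0,0.2]], twist=[[0,0,0],[0,0,0]])

```text
t: 23.1
position: [0.5514, -0.0582, 0.0427]
ee_rot: [[0.991, 0.137, -0.001], [0.137, -0.991, -0.002], [-0.001, 0.002, -1.0]]
contact_force: [-8.9, 1.5, 21.3]
grip_width: -0.0003
```

>>> arm_command(claw=[1,1], delta_pos=[[0,0,0.2],[0,0,0.2]], twist=[[0,0,0],[0,0,0]])

```text
t: 23.35
position: [0.5513, -0.0582, 0.0429]
ee_rot: [[0.991, 0.137, -0.002], [0.137, -0.991, -0.002], [-0.002, 0.002, -1.0]]
contact_force: [-7.8, 0.6, 14.6]
grip_width: 0.0002
```

The button is fully down: 6 mm of travel, then a hard stop at 21 N. Next I retreat and check.

>>> arm_command(claw=[1,1,1,1,1,1,1], delta_pos=[[0,0,-2],[0,0,-5],[0,0,-5],[-3,0,-5],[-3,0,0],[0,0,0],[0,0,0]], twist=[[0,0,0],[0,0,0],[0,0,0],[0,0,0],[0,0,0],[0,0,0],[0,0,0]])

```text
t: 24.22
position: [0.4941, -0.0672, 0.2204]
ee_rot: [[0.991, 0.137, 0.007], [0.137, -0.991, -0.004], [0.007, 0.005, -1.0]]
contact_force: [-0.1, 0.0, 0.7]
grip_width: -0.0001
```

```bash
python3 - <<'E'
from h import *
im=env.camera("wrist"); cv2.imwrite("pics/w26.png",im)
toward([.5495,-.0605,.05])
im=env.camera("scene"); cv2.imwrite("pics/s26.png",cv2.resize(im[150:290,280:480],None,fx=4,fy=4,interpolation=2))
E
```

```text
24.275 [ 0.4938 -0.0671  0.22  ] R [[0.9906, 0.1367, 0.0061], [0.1367, -0.9906, -0.0042], [0.0055, 0.005, -1.0]] 0.0001029253176232405 [0.2341 0.4095 0.1133]
yaw 7.8563555120044155 delta cm [ 5.5139  0.0247 17.027 ]
```

View pics/w26.png

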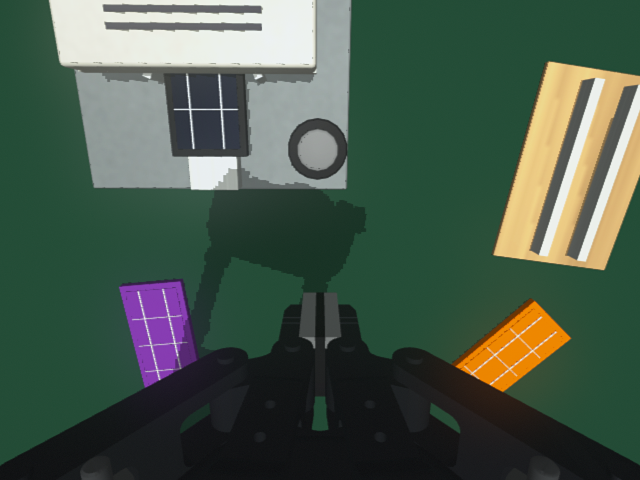

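View pics/s26.png

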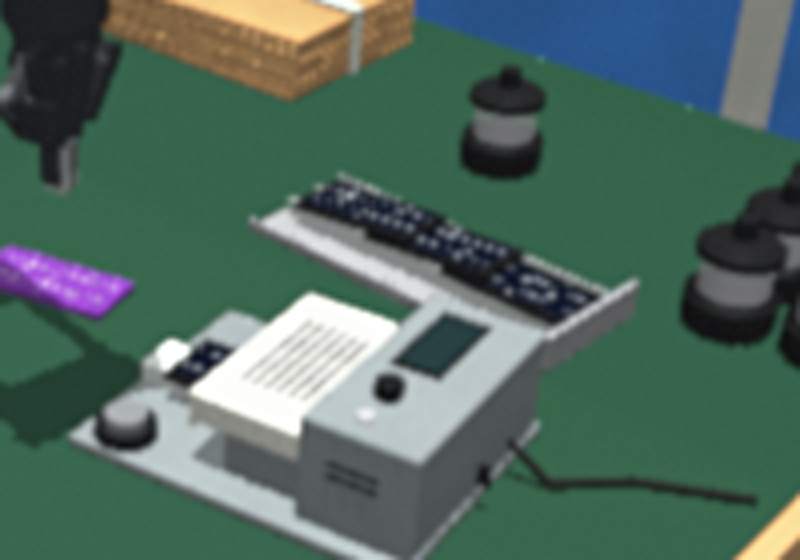

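The panel is home and straight at (171..248, 73..156), the button is up, the stand is empty and the row is intact. One last numeric check, then I hand in.

```bash
python3 - <<'E'
from h import *
np.set_printoptions(precision=4,suppress=True)
c="wrist"
m=(ray(c,171.5,156.5,.036)+ray(c,248,155.5,.036))/2
b1,b2=ray(c,94,188,.01),ray(c,347,188,.01); b=(b1+b2)/2; e=b1-b2; y=e/np.linalg.norm(e); x=np.array([y[1],-y[0],0])
print("panel front in tester x,y mm",1000*((m-b)@x)-90,1000*((m-b)@y),np.linalg.norm(e))
print(env.finish_job())
E
```

```text
panel front in tester x,y mm -60.69521779976459 0.15898251777849556 0.22196897627605333
the job is handed in; nothing more can be done
None
```

I moved both panels and pressed the start button. The job was handed in at about 24 s of the 67 s allowed. `finish_job()` gives no verdict, so this rests on my own checks.

- **Tested panel:** I slid it out from under the hood, carried it to the tray and lowered it with a slight lean until it touched (about 12 N). I then eased off and let it go. The top and scene views show three panels in line with even overlaps. Its place works out at about 84 mm nearer than the last panel's centre and about 2 mm off the centre line.
- **Untested panel:** I pushed it against the rear stop, where it held still at about 17 N, and released it. In the last picture its front end is 60.7 mm before the lip (nominal 60) and 0.2 mm off centre.
- **Start button:** It went down about 6 mm to a hard stop (about 21 N, where about 5 N is full travel). The last picture shows it up again, with the gripper well clear.
- **Disagreements:** The base-frame positions and the close-up wrist views differed by 2–3 mm sideways. I followed the close-up views.
- **Not measured:** I did not measure the lean of the placed panel, or the shift of the two row panels, lamps and bottle. The last scene crop showed the row and the lamp beside the tray in order. The bottle and the other lamp were not in that crop.

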